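# Press a heat sink's bush home with bench locking pliers and release them

### The job

Press the heat sink's brass bush home with the bench locking pliers: stand the heat sink on the work rest between the open jaws, fins to the anvil and bush to the moving jaw, squeeze the two handles together evenly until the pliers snap over centre and stay locked by themselves with the hand off, then pull the release lever so that the jaws spring fully open. Leave the heat sink standing on the rest, do not slew the pliers round on their swivel post or force the handles, and leave everything else on the bench where it is.

Things in the scene. Friction and masses are not known exactly. Their poses are not given: they have to be found in the camera images.
- stand: Grey round foot, 110 mm across, 12 mm high, bolted to the bench (origin: centre of its underside), with a 26 mm steel post. On it lie C-clamp style locking pliers of bare steel, flat, mid-plane 75 mm above the bench, nothing above 87 mm. The foot's post is the swivel axis.
- head: Fixed part of the pliers (fixed jaw, fixed handle); origin on the post's axis, at mid-plane. Axes (same for rest, anvil, fixed_grip, screw): x from handles to jaws, y the clamping direction from the moving (-y) to the fixed side (+y), z up. It swivels about z, held by friction only: about 0.45 N m, i.e. a net sideways push of 6 N at the grip points or 3 N at the lever tail slews it.
- rest (a point): Where the heat sink's underside centre belongs (51 mm in x and 9.5 mm in y from the head's origin), its axes matching these: on the work rest, a steel plate under the jaws, top 53 mm above the bench, 30 mm deep in y, with two lips 12 mm high, leaning outwards, about 45 mm apart in x. It is open to -y; the jaws pass above it, 67 to 83 mm above the bench.
- anvil (a point): Centre of the flat face of the fixed jaw's anvil pad (36 mm wide, 16 mm high), facing -y, 12.5 mm in +y and 22 mm above rest. The fixed jaw reaches 20 mm further to +y.
- jaw_nose (a point): Point on the moving jaw's rounded nose (radius 8 mm, 16 mm tall) that faces +y. Open, the nose is about 41 mm from the anvil face in y (heat sink with proud bush: 34 mm, so some 7 mm to spare); locked, about 28.5 mm: it then bears hard on a bush that is home.
- fixed_grip (a point): Point on the outer (+y) face of the fixed handle, 70 mm in -x of the post's axis, at mid-height: the place for one finger when squeezing. The fixed handle is a straight folded-steel channel along x, 12 mm thick in y, 16 mm high (67 to 83 mm above the bench).
- handle_grip (a point): Point on the outer (-y) face of the moving handle (channel 12 mm thick, 17 mm high, 124 mm long), for the other finger. Open, it stands off at 25 degrees, this point at y = -50 mm in the head's frame, 65 mm from fixed_grip across y; locked, parallel, y = -24 (38 mm). So the middle between the handles shifts 13 mm to +y in closing: a hand that stays put pushes the whole head round.
- handle: The moving handle with its release lever; origin on its pin at the jaw. At the grip point it takes about 4 N to close, 10 to 17 N while the jaw presses the bush, then less and less until, within the last 3 mm, it snaps over centre against a hard stop (felt as a sudden firm stop); short of that it springs open when let go. More than 45 N on it bends it.
- lever_tail (a point): Middle of the release lever's free tail: flat tongue along x, 4 mm thick, 14 mm high (68 to 82 mm above the bench), sticking out 28 mm beyond the moving handle's end; this point is 15 mm from its tip, 20 mm beyond the screw. Pulled to -y it opens locked pliers: some 5 mm play, then 1 to 2.5 N; at 9 to 15 mm the handle springs open and takes the tail some 60 mm to -y.
- screw (a point): Middle of the knurled adjusting screw (15 mm across, 13 mm long) at the end of the fixed handle, 116 mm behind the post's axis; it shows whether the head has slewed. It is already set and is not to be turned.
- lever (a joint): Angle of the release lever in the moving handle, rad: 0 at rest (a light spring returns it), grows as its tail is pulled to -y, at most 0.4.
- bush (a joint): How far the brass bush has been pressed into the heat sink, m: 0 proud by 5 mm, 0.005 home with its 4 mm thick head on the face. Tight fit: 16 N to move it.
- heatsink_mid (a point): Centre of the loose finned aluminium heat sink: 40 wide (x), 25 deep (y), 60 tall (z) mm, 90 g, standing upright. Fins to its +y; the flat plate faces -y and carries the brass bush (14 mm head, standing 9 mm off the plate) on the middle line, 22 mm above the underside. Hold its upper 25 mm, so that the fingertips stay above the jaws.
- meter: Bystander: black analogue multimeter, 150 x 98 x 41 mm, lying. Origin at the centre of its underside.
- board: Bystander: green circuit board on four short brass feet, 130 x 92 x 12 mm plus components. Origin at the centre of its underside.
- screwdriver: Bystander: blue-handled screwdriver, 180 mm, lying. Origin at the centre of its underside.
- tape: Bystander: black roll of tape, 64 mm across, 18 mm high. Origin at the centre of its underside.
- flux: Bystander: small jar with a cap, 42 mm across, 42 mm high. Origin at the centre of its underside.
- spool: Bystander: grey metal spool of solder standing on its flange, 54 mm across, 44 mm high; it may stand where the heat sink could have stood. Origin at the centre of its underside.
- tray: Bystander: small grey tray with spare brass bushes, 80 x 58 x 22 mm. Origin at the centre of its underside.
Not all that is in view belongs to the job. What is shaped like the part that bears bush but blue is not meant.

How it is judged:
By the outcome, as a careful person would: the job done as asked, in the order asked, and still so for the second after the job is handed in, with the robot touching nothing.
It also fails if it takes over 67 s, if anything falls off the work surface, if the arm or the gripper's body presses on something with over 40 N, if the wrist force passes 120 N, or if a joint passes its speed limit or range.

### The arm

A 6-joint arm with a two-finger parallel gripper is mounted at the origin on the work surface. World frame = base frame: x ahead of the robot, y to its left, z up, the work surface at z = 0. Lengths are in m, angles in degrees, forces in N, time in s.
With the tool pointing down it reaches from about 0.375 to 0.9 m from the base axis. Payload 3.1 kg.
Tool frame: the origin (TCP) lies on the centre line of the jaws, within the pads' length; the fingertips stand 25 mm ahead of it and the grasp point (between the pads) lies 6 mm ahead of it; y points along the fingers, x is the direction in which the jaws open and shut, and the axes are right-handed (so a half turn about y gives the same grasp; the last joint's range is limited). The gripper opens to 87 mm and grips with 3 to 60 N. Pads are 19 mm wide; open, the fingers measure 117 mm over their backs; the gripper's body (75 mm by 190 mm) begins 51 mm behind the grasp point.
Start: joints at [63.913, 30.224, 82.088, -0, 67.689, -10.227], TCP at [0.171, 0.601, 0.248] pointing down, gripper open.
Joint ranges: [-176.69, 176.69], [-43.24, 126.21], [12.49, 139.97], [-82, 262], [0, 151.66], [-163.58, 163.58]. Speed limits (degrees/s): [159.86, 159.86, 180, 180, 180, 180].

### API

Orientations are given as a 3x3 rotation matrix whose columns are the frame's x, y, z axes.
In Python, from rig import * gives the robot as it stands.
- The arm moves only by the tool play_rows, never from a script. Its argument "commands" is a list of rows, each a list of 2 entries, a list of its own where there are three numbers: the shift along the world's x, y, z in m, then the turn, a rotation vector about the world's x, y, z in rad. A call has 1 to 10 rows; each row is the pose to reach, as a shift and turn from the pose commanded when the call began; what a row does not reach only later rows make up. A row lasts 1/8 s, in which the tool goes at most 62.5 mm and 10.7 degrees, less where a joint would pass 70% of its speed; a pose out of reach is approached as far as the arm can. A call with a gripper value outside its range is refused whole. "gripper" is the finger opening in m, from 0 to 0.087, set as the call begins (left out, the last holds). The fingers move at their own pace and stop on an object; the grip force is fixed at half the most. Time passes only in rows, so rows that repeat a pose let the fingers close. It gives the time, the measured TCP pose, the force and the opening at its end, in the units of the state.
- read_state(): the state, without advancing time (a new reading comes with each control period).
- capture(name): name is "scene" or "top"; returns a dict with "frame" (480x640x3 uint8, red, green, blue), "depth" (480x640 float32, m along the optical axis (not along the pixel's ray), 0 where there is no reading), "mtx" (3x3 intrinsics, pixels), "cam_to_world" (4x4, takes a point from camera to world coordinates). Camera axes: x right, y down, z forward; pixel columns grow to the right and rows downward; lengths in m; the calibration is good to about 2 mm. A picture is of the moment at which its call begins.
- hand_in(): hands the job in, once; it reports no verdict.
The state is a dict: "time_s": time; "joint_positions": joint angles; "qvel": joint speeds; "tau": joint torques, N m; "position": TCP position; "tcp_rot": TCP orientation; "force": force on the tool from outside, world axes, zero at the start; "moment": the same for the moment, N m; "opening": opening from 0.0 (shut) to 1.0 (fully open).
Only numpy, scipy, OpenCV 4.12 (cv2) and the standard library are available. Lean on these libraries where they do the work, as an engineer would, in place of code of your own. Each camera call takes 0.05 s, during which the arm holds its last target. There are 200 camera calls.

## Working session

There is one attempt and no reset: what is moved stays moved. The work goes in short steps, Python scripts to look and compute and a tool call to move; the robot and the scene stay as the last step left them, time stands still between calls to the robot, and variables do not carry over. Pictures are saved under pics/ and viewed, about 8 in all and at most 12, crops included, and the job is handed in when it is done.

Besides the shell and the picture viewer there is one more tool, called after "Call:" as name(argument=value, ...), one argument or row to a line, values as JSON. play_rows: Moves the arm, as the interface text tells. Its arguments: {"type":"object","properties":{"commands":{"type":"array"},"gripper":{"type":"number"}},"required":["commands"]}

```bash
mkdir -p pics; cat > h.py <<'E'
from rig import *
import numpy as np, cv2
def snap(n,f):
    c=capture(n); np.savez(f'pics/{f}.npz',**c); return c
def world(c,u,v,r=0):
    d=c['depth'][v-r:v+r+1,u-r:u+r+1]; d=np.median(d[d>0]); K=c['mtx']
    p=np.array([(u-K[0,2])*d/K[0,0],(v-K[1,2])*d/K[1,1],d,1]); return (c['cam_to_world']@p)[:3]
def onz(c,u,v,z):
    K=c['mtx'];T=c['cam_to_world']; r=T[:3,:3]@np.array([(u-K[0,2])/K[0,0],(v-K[1,2])/K[1,1],1]); o=T[:3,3]
    return o+r*(z-o[2])/r[2]
def proj(c,p):
    q=np.linalg.inv(c['cam_to_world'])@np.append(p,1); q=c['mtx']@q[:3]; return q[:2]/q[2]
def crop(c,f,x0,y0,x1,y1,s):
    cv2.imwrite(f'pics/{f}.png',cv2.resize(c['frame'][y0:y1,x0:x1,::-1],None,fx=s,fy=s,interpolation=cv2.INTER_CUBIC))
E
python3 - <<'E'
from h import *
for n in ('scene','top'):
    c=snap(n,n+'0'); crop(c,n+'0',0,0,640,480,1.25); print(c['cam_to_world'].round(3))
print(read_state())
E
```

```text
[[-0.862  0.282 -0.421  0.984]
 [ 0.506  0.514 -0.692  0.654]
 [ 0.021 -0.81  -0.586  0.651]
 [ 0.     0.     0.     1.   ]]
[[ 0.03  -0.991  0.132  0.447]
 [-0.999 -0.034 -0.027 -0.025]
 [ 0.031 -0.131 -0.991  1.028]
 [ 0.     0.     0.     1.   ]]
{'time_s': 0.1, 'joint_positions': array([ 6.39145509e+01,  3.02755633e+01,  8.21478658e+01,  7.34426406e-04,
        6.76902266e+01, -1.02274038e+01]), 'qvel': array([-0.01850813, -0.16271136, -0.22600453, -0.05047585,  0.10811748,
        0.07293433]), 'tau': array([ 2.64656956e-04, -4.40985954e+01, -1.77150947e+01,  6.35034358e-02,
        5.34479634e-02, -5.76436469e-05]), 'position': array([0.1704839 , 0.6006708 , 0.24665536]), 'tcp_rot': array([[ 2.73258743e-01, -8.82890202e-04, -9.61940164e-01],
       [ 9.61938593e-01, -1.77639301e-03,  2.73259927e-01],
       [-1.95004230e-03, -9.99998032e-01,  3.63871237e-04]]), 'force': array([-0.30690324, -0.64628269, -0.39018253]), 'moment': array([-0.02652755,  0.01656858,  0.04700911]), 'opening': 1.0024736829825607}
```

View pics/top0.png

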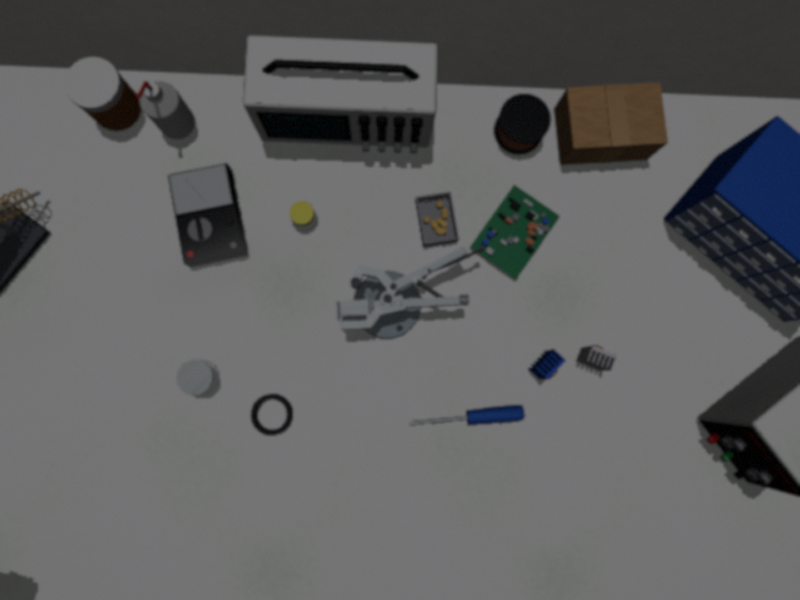

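View pics/scene0.png

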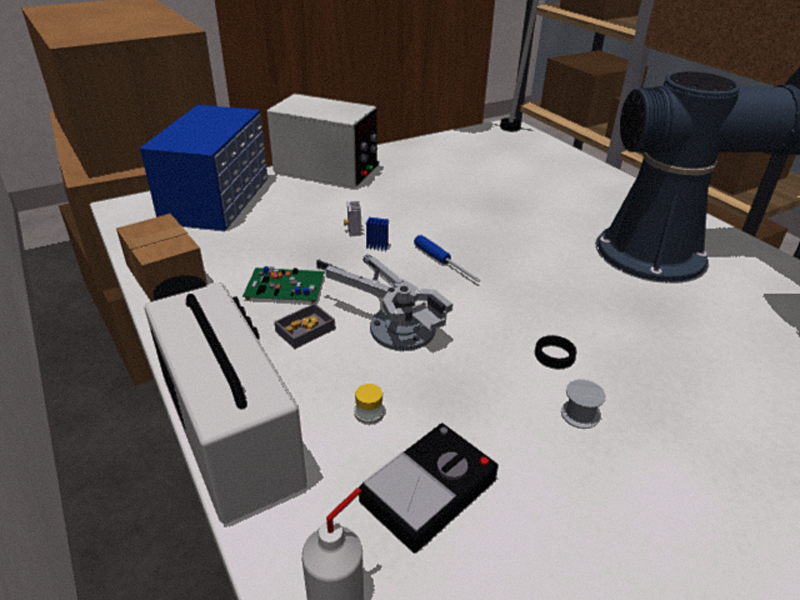

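The top view shows the pliers at about (390,295) of 800x600, with handles to the right (world -y). The heat sink is at (597,360), bush towards upper left, and the blue decoy is at (547,365). I'll enlarge these.

```bash
python3 - <<'E'
from h import *
c=np.load('pics/top0.npz'); 
a=cv2.resize(c['frame'][185:280,262:402,::-1],None,fx=5.5,fy=5.5,interpolation=cv2.INTER_CUBIC)
cv2.imwrite('pics/tA.png',cv2.convertScaleAbs(a,alpha=1.6))
b=cv2.resize(c['frame'][265:315,410:500,::-1],None,fx=8,fy=8,interpolation=cv2.INTER_CUBIC)
cv2.imwrite('pics/tB.png',cv2.convertScaleAbs(b,alpha=1.6))
print(c['mtx'])
# height map points of heatsink
K=c['mtx'];d=c['depth'];v,u=np.mgrid[0:480,0:640]
P=np.stack([(u-K[0,2])*d/K[0,0],(v-K[1,2])*d/K[1,1],d,np.ones_like(d)],-1)@c['cam_to_world'].T
np.save('pics/P.npy',P)
s=P[265:315,455:500]; m=(s[...,2]>.052)&(s[...,2]<.07); q=s[m][:,:3]; print(len(q),q.mean(0),q.min(0),q.max(0))
r=cv2.minAreaRect((q[:,:2]*1000).astype(np.float32)); print(r)
E
```

```text
[[510.83846727   0.         321.10006705]
 [  0.         510.83846727 236.25419752]
 [  0.           0.           1.        ]]
220 [ 0.491899   -0.36066401  0.05870226] [ 0.47266896 -0.38361053  0.05213183] [ 0.50823223 -0.33807085  0.06567517]
((490.8899230957031, -360.8855895996094), (41.31269073486328, 25.3619384765625), 67.9259262084961)
```

View pics/tA.png

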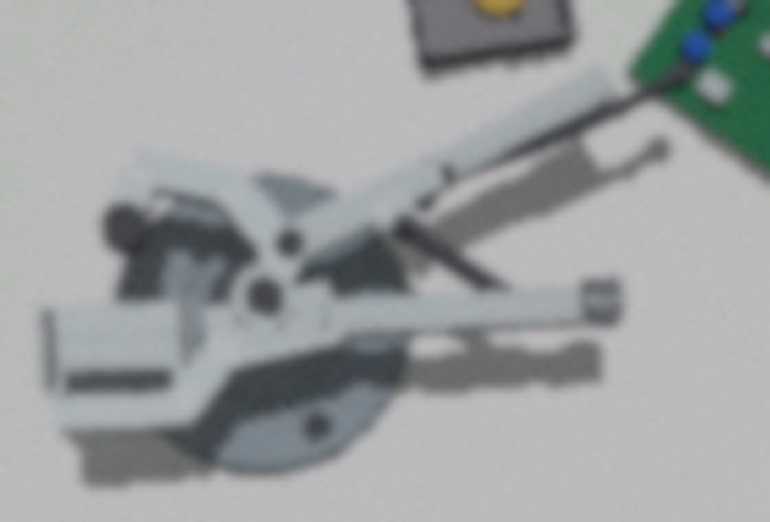

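View pics/tB.png

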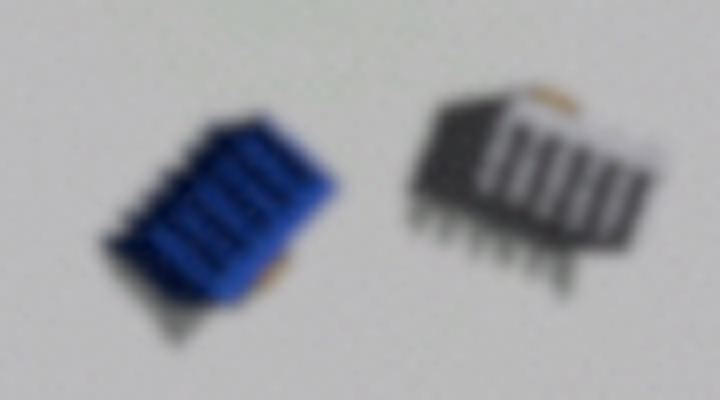

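Heat sink (tB) has its bush towards world +x/-y and fins towards -x. In tA the fixed handle lies along world y with the screw at (600,300), the post pin at (265,295), the moving handle up-right and the jaws to the left. So head x is about world +y and head y about -x. Next I fit the exact pose.

```bash
python3 - <<'E'
from h import *
c=dict(np.load('pics/top0.npz')); P=np.load('pics/P.npy')
f=lambda x,y:(262+x/5.5-.4,185+y/5.5-.4)
for n,p,z in [('pin',(265,295),.087),('screw',(602,301),.08),('hT1',(345,297),.083),('hT2',(575,290),.083),('hB1',(345,330),.083),('hB2',(575,319),.083),('jawTL',(45,308),.083),('jawBL',(65,432),.083),('jawTR',(180,300),.083),('foot',(0,0),0),('mvend',(607,80),.083),('tailtip',(690,70),.08),('nose',(125,225),.083)]:
    print(n,onz(c,*f(*p),z).round(4))
s=P[185:280,262:402,:3].reshape(-1,3)
for a,b in [(.005,.02)]:
    q=s[(s[:,2]>a)&(s[:,2]<b)]; h=cv2.convexHull((q[:,:2]*1000).astype(np.float32)); print('foot',cv2.minEnclosingCircle(h),len(q))
q=s[(s[:,2]>.072)&(s[:,2]<.095)]; 
m=(q[:,1]<-.03)&(q[:,1]>-.11)&(q[:,0]<.46)
print(cv2.fitLine((q[m][:,:2]*1000).astype(np.float32),cv2.DIST_HUBER,0,.01,.01).ravel(),m.sum(), q[:,:].min(0),q.max(0))
# raise-map image
g=P[185:280,262:402,2]; cv2.imwrite('pics/hm.png',cv2.resize(cv2.applyColorMap(np.clip(g*2500,0,255).astype(np.uint8),cv2.COLORMAP_JET),None,fx=5.5,fy=5.5,interpolation=0))
# heatsink top corners
fb=lambda x,y:(410+x/8-.4,265+y/8-.4)
for p in [(510,98),(660,150),(628,240),(480,190)]: print('hs',onz(c,*fb(*p),.06).round(4))
b=onz(c,*fb(552,97),.022+.0); print('bush',b)
# scene cam: pixel pos of predicted hs
E
```

```text
pin [ 0.5683 -0.0301  0.087 ]
screw [ 0.571  -0.1451  0.08  ]
hT1 [ 0.569  -0.0573  0.083 ]
hT2 [ 0.5741 -0.1355  0.083 ]
hB1 [ 0.5578 -0.0576  0.083 ]
hB2 [ 0.5642 -0.1356  0.083 ]
jawTL [0.5618 0.044  0.083 ]
jawBL [0.5201 0.0355 0.083 ]
jawTR [ 0.5661 -0.0014  0.083 ]
foot [0.6869 0.0719 0.    ]
mvend [ 0.6473 -0.1452  0.083 ]
tailtip [ 0.6525 -0.1742  0.08  ]
nose [0.5911 0.0182 0.083 ]
foot ((615.650634765625, -77.154296875), 157.5704803466797) 1777Traceback (most recent call last):
  File "<stdin>", line 11, in <module>
cv2.error: OpenCV(4.12.0) /io/opencv/modules/imgproc/src/linefit.cpp:50: error: (-215:Assertion failed) count > 0 in function 'fitLine2D_wods'
```

```bash
python3 - <<'E'
from h import *
c=dict(np.load('pics/top0.npz')); P=np.load('pics/P.npy')
s=P[185:280,262:402,:3].reshape(-1,3)
q=s[(s[:,2]>.074)&(s[:,2]<.095)]
for lo,hi in [(-.13,-.06),(-.12,-.08)]:
    m=(q[:,1]<hi)&(q[:,1]>lo)&(q[:,0]<.585)
    print(cv2.fitLine((q[m][:,:2]*1000).astype(np.float32),cv2.DIST_HUBER,0,.01,.01).ravel(),m.sum(),np.median(q[m],0))
    m=(q[:,1]<hi)&(q[:,1]>lo)&(q[:,0]>.6)
    if m.sum(): print('mv',cv2.fitLine((q[m][:,:2]*1000).astype(np.float32),cv2.DIST_HUBER,0,.01,.01).ravel(),m.sum(),np.median(q[m],0))
fo=s[(s[:,2]>.006)&(s[:,2]<.018)&(s[:,1]>-.1)&(s[:,0]>.49)]
print('foot',fo.min(0),fo.max(0),len(fo))
fb=lambda x,y:(410+x/8-.4,265+y/8-.4)
for p in [(510,98),(660,150),(628,240),(480,190)]: print('hs',onz(c,*fb(*p),.06).round(4))
g=P[185:280,262:402,2]; cv2.imwrite('pics/hm.png',cv2.resize(cv2.applyColorMap(np.clip(g*2500,0,255).astype(np.uint8),cv2.COLORMAP_JET),None,fx=5.5,fy=5.5,interpolation=0))
sc=dict(np.load('pics/scene0.npz')); crop(sc,'sc1',225,185,405,300,4.4)
E
```

```text
[ 9.8036952e-02 -9.9518275e-01  5.6590350e+02 -9.5218307e+01] 300 [ 0.56587371 -0.09768159  0.08296871]
mv [ 4.6756950e-01 -8.8395631e-01  6.1867773e+02 -9.7171761e+01] 301 [ 0.61951357 -0.09999412  0.08347544]
[ 1.6934064e-01 -9.8555756e-01  5.6718201e+02 -9.9907722e+01] 184 [ 0.5671394  -0.09999635  0.08265943]
mv [ 5.5778867e-01 -8.2998300e-01  6.1988855e+02 -1.0045148e+02] 179 [ 0.62036917 -0.10038645  0.08346631]
foot [ 0.51394405 -0.09714774  0.00601431] [0.68883485 0.06717123 0.01799626] 1115
hs [ 0.5081 -0.3449  0.06  ]
hs [ 0.4968 -0.3809  0.06  ]
hs [ 0.4752 -0.3729  0.06  ]
hs [ 0.486  -0.3375  0.06  ]
```

View pics/sc1.png

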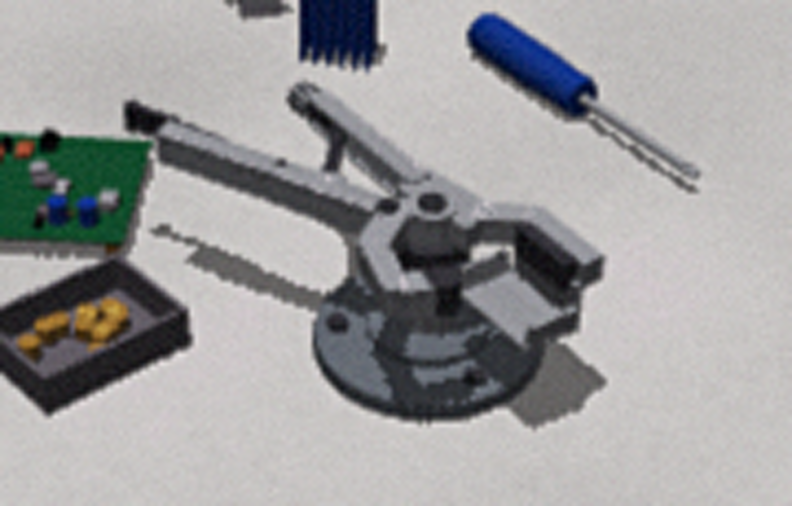

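```bash
python3 - <<'E'
from h import *
c=dict(np.load('pics/top0.npz')); sc=dict(np.load('pics/scene0.npz'))
g=cv2.cvtColor(c['frame'],cv2.COLOR_RGB2GRAY)
for u in (326,342,360): print(u,g[233:252,u].tolist())
P=np.load('pics/P.npy')
z=P[...,2]
A=[];B=[]
for u in range(326,366):
    col=z[230:255,u]>.06
    r=np.where(col)[0]+230
    if len(r): 
        a=onz(c,u,r.min()-.5,.083);b=onz(c,u,r.max()+.5,.067)
        A.append(a[:2]);B.append(b[:2])
for E_ in(A,B):
    E_=np.array(E_); k=np.polyfit(E_[:,1],E_[:,0],1); print(90-np.degrees(np.arctan(k[0])),np.polyval(k,[-.03,-.1]))
f=lambda x,y:(225+x/4.4-.4,185+y/4.4-.4)
for n,p,zz in [('anvTL',(517,228),.083),('anvTR',(580,262),.083),('anvBL',(517,258),.067),('anvBR',(578,297),.067),('jawcornR',(604,260),.083),('jawtopfar',(545,207),.083),('post',(433,203),.09),('fhend',(303,88),.08),('screwR',(318,88),.083),('restFrontL',(465,288),.053),('restFrontR',(524,340),.053),('restBackR',(580,303),.053),('mvEnd',(160,140),.083),('tail',(125,110),.082)]: print(n,onz(sc,*f(*p),zz).round(4))
E
```

```text
326 [40, 41, 41, 41, 52, 69, 91, 102, 106, 107, 104, 98, 84, 71, 66, 59, 47, 43, 42]
342 [79, 101, 112, 114, 113, 110, 107, 107, 107, 105, 101, 96, 92, 104, 112, 107, 93, 76, 68]
360 [117, 116, 116, 113, 109, 105, 105, 107, 105, 101, 94, 92, 107, 115, 113, 101, 82, 68, 67]
92.65643790215594 [0.57346093 0.5767087 ]
94.94213676018803 [0.55388487 0.55993785]
anvTL [0.542  0.0058 0.083 ]
anvTR [0.5314 0.0404 0.083 ]
anvBL [0.5419 0.007  0.067 ]
anvBR [0.5337 0.0441 0.067 ]
jawcornR [0.5213 0.0443 0.083 ]
jawtopfar [ 0.5222 -0.0017  0.083 ]
post [ 0.5702 -0.0204  0.09  ]
fhend [ 0.5692 -0.1468  0.08  ]
screwR [ 0.565  -0.1392  0.083 ]
restFrontL [ 0.564  -0.0007  0.053 ]
restFrontR [0.5607 0.0437 0.053 ]
restBackR [0.5245 0.0336 0.053 ]
mvEnd [ 0.6516 -0.1343  0.083 ]
tail [ 0.6548 -0.1673  0.082 ]
```

```bash
python3 - <<'E'
from h import *
c=dict(np.load('pics/top0.npz')); sc=dict(np.load('pics/scene0.npz'))
ft=lambda x,y:(262+x/5.5-.4,185+y/5.5-.4)
fs=lambda x,y:(225+x/4.4-.4,185+y/4.4-.4)
def ray(c,u,v):
    a=onz(c,u,v,0);b=c['cam_to_world'][:3,3];return b,(a-b)/np.linalg.norm(a-b)
for n,p,q in [('ring',(265,295),(433,203)),('pivot',(290,242),(387,207)),('screw',(602,301),(303,95)),('mvend',(600,68),(160,140)),('tail',(690,70),(125,110)),('jawcorn BL',(65,432),(604,260)),('bolt',(318,425),(0,0))]:
    a,r=ray(c,*ft(*p));b,s=ray(sc,*fs(*q))
    t=np.linalg.lstsq(np.c_[r,-s],b-a,rcond=None)[0]; x=a+r*t[0];y=b+s*t[1]
    print(n,((x+y)/2).round(4),'gap',np.linalg.norm(x-y).round(4))
    ut=np.round(ft(*p)).astype(int);us=np.round(fs(*q)).astype(int)
    print('   depth top',world(c,*ut,1).round(4),'scene',world(sc,*us,1).round(4))
def cloud(c):
    K=c['mtx'];d=c['depth'];v,u=np.mgrid[0:480,0:640]
    P=np.stack([(u-K[0,2])*d/K[0,0],(v-K[1,2])*d/K[1,1],d,np.ones_like(d)],-1)@c['cam_to_world'].T
    P[d==0]=9; return P[...,:3].reshape(-1,3)
from scipy.optimize import least_squares
for n,cc in (('top',c),('sc',sc)):
    Q=cloud(cc); m=(np.hypot(Q[:,0]-.568,Q[:,1]+.03)<.09)
    for lo,hi in ((.008,.016),):
        q=Q[m&(Q[:,2]>lo)&(Q[:,2]<hi)]; h=cv2.convexHull((q[:,:2]*1000).astype(np.float32)); print(n,'foot',cv2.fitEllipse(h),cv2.minEnclosingCircle(h),len(q))
    # bench z nearby
    m=(np.hypot(Q[:,0]-.5,Q[:,1]+.25)<.04); print('bench z',np.median(Q[m],0))
    # rest plate top and anvil region in scene
    m=(np.hypot(Q[:,0]-.545,Q[:,1]-.02)<.035)&(abs(Q[:,2]-.053)<.004); q=Q[m]; print('rest',len(q),cv2.minAreaRect((q[:,:2]*1000).astype(np.float32)) if len(q)>3 else '')
    m=(np.hypot(Q[:,0]-.491,Q[:,1]+.361)<.04)&(abs(Q[:,2]-.06)<.004);q=Q[m];print('hs',len(q),cv2.minAreaRect((q[:,:2]*1000).astype(np.float32)) if len(q)>3 else '',np.median(q[:,2]))
    m=(abs(Q[:,0]-.567)<.02)&(Q[:,1]<-.06)&(Q[:,1]>-.13)&(abs(Q[:,2]-.083)<.004);q=Q[m];print('handle',len(q),cv2.minAreaRect((q[:,:2]*1000).astype(np.float32)))
E
```

```text
ring [ 0.5671 -0.029   0.0839] gap 0.0038
   depth top [ 0.569  -0.0305  0.0849] scene [ 0.5661 -0.0271  0.0837]
pivot [ 0.586  -0.0371  0.083 ] gap 0.003
   depth top [ 0.5861 -0.0374  0.0853] scene [ 0.5855 -0.0332  0.0842]
screw [ 0.5709 -0.1451  0.0775] gap 0.0012
   depth top [ 0.5713 -0.1446  0.083 ] scene [ 0.5727 -0.1424  0.08  ]
mvend [ 0.6505 -0.142   0.0787] gap 0.0042
   depth top [ 0.6513 -0.1432  0.0834] scene [ 0.6497 -0.1384  0.081 ]
tail [ 0.6525 -0.1743  0.0775] gap 0.0011
   depth top [ 0.6528 -0.1739  0.0816] scene [ 0.6536 -0.1704  0.0789]
jawcorn BL [0.5187 0.0372 0.0777] gap 0.0044
   depth top [0.5266 0.0416 0.0018] scene [ 0.4565 -0.0405  0.003 ]
bolt [ 0.6213 -0.0873  0.1725] gap 0.2212
   depth top [ 0.5304 -0.0503  0.017 ] scene [ 0.622  -0.4308 -0.0018]
top foot ((567.7426147460938, -30.67314338684082), (108.01569366455078, 109.12934875488281), 22.656505584716797) ((567.8665771484375, -30.7254695892334), 54.882591247558594) 980
bench z [ 0.49766721 -0.25341996  0.00074464]
rest 284 ((553.2997436523438, 20.395109176635742), (28.919322967529297, 48.50483703613281), 7.8564653396606445)
hs 176 ((491.0927429199219, -361.0426025390625), (41.377567291259766, 25.08706283569336), 68.56112670898438) 0.05980760417046943
handle 277 ((573.2372436523438, -94.66525268554688), (27.847360610961914, 70.56615447998047), 4.813253879547119)
sc foot ((574.3377685546875, -22.647037506103516), (89.33659362792969, 111.24888610839844), 26.450422286987305) ((568.1101684570312, -25.73934555053711), 54.37883377075195) 716
bench z [ 0.48724631 -0.26557733  0.0009886 ]
rest 275 ((550.6098022460938, 18.036434173583984), (33.76591873168945, 63.314361572265625), 4.29034423828125)
hs 75 ((489.53448486328125, -356.1177673339844), (50.41331481933594, 24.531452178955078), 69.8475341796875) 0.058348517491282004
handle 128 ((570.0284423828125, -94.39424133300781), (25.660552978515625, 69.37535095214844), 4.434509754180908)
```

Call:
play_rows(
  commands=[
    [[0.031, -0.05, 0], [0, 0, -0.01]],
    [[0.062, -0.1, 0], [0, 0, -0.02]],
    [[0.093, -0.15, 0], [0, 0, -0.03]],
    [[0.124, -0.2, 0], [0, 0, -0.04]],
    [[0.155, -0.25, 0], [0, 0, -0.05]],
    [[0.186, -0.3, 0], [0, 0, -0.06]],
    [[0.217, -0.35, 0], [0, 0, -0.07]],
    [[0.249, -0.4, 0], [0, 0, -0.07]],
    [[0.257, -0.46, 0], [0, 0, -0.07]],
    [[0.265, -0.52, 0], [0, 0, -0.07]],
  ],
  gripper=0.06,
)

```text
time_s: 1.35
position: [0.436, 0.0793, 0.2474]
tcp_rot: [[0.34, -0.0, -0.941], [0.941, 0.0, 0.34], [0.0, -1.0, 0.0]]
force: [1.0, -0.2, 0.5]
opening: 0.689
```

Call:
play_rows(
  commands=[
    [[0.008, -0.06, 0], [0, 0, 0]],
    [[0.016, -0.12, 0], [0, 0, 0]],
    [[0.024, -0.18, 0], [0, 0, 0]],
    [[0.032, -0.24, 0], [0, 0, 0]],
    [[0.04, -0.3, 0], [0, 0, 0]],
    [[0.048, -0.36, 0], [0, 0, 0]],
    [[0.055, -0.42, -0.02], [0, 0, 0]],
    [[0.055, -0.442, -0.06], [0, 0, 0]],
    [[0.055, -0.442, -0.1], [0, 0, 0]],
    [[0.055, -0.442, -0.1], [0, 0, 0]],
  ],
)

```text
time_s: 2.6
position: [0.4884, -0.359, 0.1439]
tcp_rot: [[0.341, -0.006, -0.94], [0.94, 0.007, 0.341], [0.004, -1.0, 0.008]]
force: [0.6, 0.5, 0.2]
opening: 0.692
```

Call:
play_rows(
  commands=[
    [[0, 0, -0.03], [0, 0, 0]],
    [[0, 0, -0.06], [0, 0, 0]],
    [[0, 0, -0.084], [0, 0, 0]],
    [[0, 0, -0.084], [0, 0, 0]],
    [[0, 0, -0.084], [0, 0, 0]],
  ],
)

```text
time_s: 3.22
position: [0.4918, -0.3614, 0.0654]
tcp_rot: [[0.339, 0.002, -0.941], [0.941, -0.002, 0.339], [-0.001, -1.0, -0.003]]
force: [-0.1, 0.2, 0.4]
opening: 0.683
```

Call:
play_rows(
  commands=[
    [[0, 0, 0], [0, 0, 0]],
    [[0, 0, 0], [0, 0, 0]],
    [[0, 0, 0], [0, 0, 0]],
    [[0, 0, 0], [0, 0, 0]],
    [[0, 0, 0], [0, 0, 0]],
    [[0, 0, 0], [0, 0, 0]],
  ],
  gripper=0.03,
)

```text
time_s: 3.98
position: [0.491, -0.3609, 0.0642]
tcp_rot: [[0.34, 0.0, -0.94], [0.94, -0.0, 0.34], [-0.0, -1.0, -0.001]]
force: [-0.6, 1.1, 6.0]
opening: 0.457
```

Call:
play_rows(
  commands=[
    [[0, 0, 0.04], [0, 0, 0]],
    [[0, 0, 0.09], [0, 0, 0]],
    [[0.004, 0.02, 0.136], [0, 0, 0.05]],
    [[0.014, 0.08, 0.136], [0, 0, 0.12]],
    [[0.024, 0.14, 0.136], [0, 0, 0.2]],
    [[0.033, 0.2, 0.136], [0, 0, 0.28]],
    [[0.043, 0.26, 0.136], [0, 0, 0.36]],
    [[0.053, 0.32, 0.136], [0, 0, 0.431]],
    [[0.065, 0.37, 0.136], [0, 0, 0.431]],
    [[0.065, 0.381, 0.136], [0, 0, 0.431]],
  ],
)

```text
time_s: 5.22
position: [0.5557, 0.0232, 0.1991]
tcp_rot: [[-0.088, -0.0, -0.996], [0.996, 0.0, -0.088], [0.0, -1.0, 0.0]]
force: [-0.3, -0.1, -1.5]
opening: 0.455
```

Call:
play_rows(
  commands=[
    [[0, 0, 0], [0, 0, 0]],
    [[0, 0, 0], [0, 0, 0]],
    [[0, 0, 0], [0, 0, 0]],
  ],
)

```text
time_s: 5.6
position: [0.5557, 0.0186, 0.1995]
tcp_rot: [[-0.082, -0.0, -0.997], [0.997, -0.0, -0.082], [-0.0, -1.0, 0.0]]
force: [0.1, 0.3, -2.1]
opening: 0.452
```

```bash
python3 - <<'E'
from h import *
sc=snap('scene','sc2'); c=snap('top','top2')
a=cv2.resize(sc['frame'][110:270,250:430,::-1],None,fx=4.2,fy=3.7,interpolation=cv2.INTER_CUBIC); cv2.imwrite('pics/sc2.png',a)
s=read_state(); print(s['position'],s['time_s'],s['force'])
K=sc['mtx'];d=sc['depth'];v,u=np.mgrid[0:480,0:640]
Q=(np.stack([(u-K[0,2])*d/K[0,0],(v-K[1,2])*d/K[1,1],d,np.ones_like(d)],-1)@sc['cam_to_world'].T)[...,:3].reshape(-1,3)
R=np.array([[-.0837,-.9965],[.9965,-.0837]]); loc=(Q[:,:2]-s['position'][:2])@R
m=(abs(loc)<.035).all(1)&(Q[:,2]>.13)&(Q[:,2]<.17)
q=np.c_[loc[m],Q[m][:,2]]
print(len(q)); 
for ax in range(3): print(np.percentile(q[:,ax],[0,5,25,50,75,95,100]).round(4))
E
```

```text
[0.55573296 0.01897806 0.19951981] 5.7 [ 0.25260662  0.02001919 -0.67814397]
376
[-0.0211 -0.0165  0.002   0.0146  0.0193  0.0211  0.0225]
[-0.0197 -0.0177 -0.0098 -0.0084  0.0005  0.0122  0.0167]
[0.1334 0.1369 0.1438 0.1546 0.161  0.1677 0.1698]
```

View pics/sc2.png

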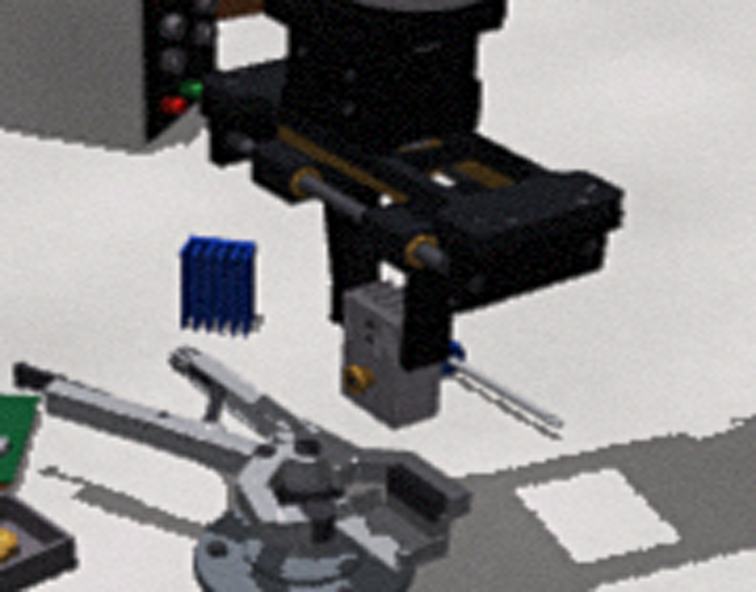

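```bash
python3 - <<'E'
from h import *
def cloud(f):
    sc=dict(np.load(f'pics/{f}.npz'));K=sc['mtx'];d=sc['depth'];v,u=np.mgrid[0:480,0:640]
    return (np.stack([(u-K[0,2])*d/K[0,0],(v-K[1,2])*d/K[1,1],d,np.ones_like(d)],-1)@sc['cam_to_world'].T)[...,:3].reshape(-1,3)
R=np.array([[-.0837,-.9965],[.9965,-.0837]]); p0=np.array([.5557,.0190])
for f,n in (('scene0','anvil'),('sc2','hs'),('scene0','restplate'),('top0','restplate')):
    Q=cloud(f); q=np.c_[(Q[:,:2]-p0)@R,Q[:,2]]
    if n=='anvil': m=(abs(q[:,0])<.014)&(abs(q[:,1]-.013)<.012)&(q[:,2]>.069)&(q[:,2]<.079)
    if n=='hs': m=(abs(q[:,0])<.014)&(abs(q[:,1]+.0125)<.012)&(q[:,2]>.138)&(q[:,2]<.166)
    if n=='restplate': m=(abs(q[:,0])<.03)&(abs(q[:,1])<.02)&(q[:,2]>.049)&(q[:,2]<.057)
    w=q[m]; print(f,n,len(w),[np.percentile(w[:,k],[2,10,50,90,98]).round(4).tolist() for k in range(2)])
    if n!='restplate':
        k=np.polyfit(w[:,0],w[:,1],1); print('slope deg',np.degrees(k[0]))
    else:
        h,e=np.histogram(w[:,1],bins=np.arange(-.02,.021,.002)); print(h)
        h,e=np.histogram(w[:,0],bins=np.arange(-.03,.031,.003)); print(h)
    if n=='hs':
        m=(abs(q[:,0]-.02)<.008)&(abs(q[:,1])<.01)&(q[:,2]>.138)&(q[:,2]<.155);w=q[m];print('side x',len(w),np.percentile(w[:,0],[10,50,90]))
        m=(abs(q[:,0])<.03)&(abs(q[:,1])<.02)&(q[:,2]>.125)&(q[:,2]<.17);print('low z',np.sort(q[m][:,2])[:12])
s=read_state(); print(s['position'])
E
```

```text
scene0 anvil 35 [[-0.014, -0.0121, 0.0002, 0.0107, 0.0125], [0.0145, 0.0149, 0.016, 0.0171, 0.0177]]
slope deg -2.1181217807025075
sc2 hs 122 [[-0.0119, -0.0055, 0.003, 0.0103, 0.0132], [-0.0194, -0.0179, -0.0099, -0.0084, -0.0077]]
slope deg 4.68859705789685
side x 77 [0.01534538 0.01931792 0.02082529]
low z [0.13338244 0.13457381 0.13484183 0.13546976 0.1354901  0.13556063
 0.13563218 0.13567956 0.13571399 0.13574736 0.13579111 0.13586259]
scene0 restplate 246 [[-0.0205, -0.018, 0.0013, 0.0272, 0.0292], [-0.0107, -0.0092, 0.003, 0.0165, 0.0191]]
[ 0  0  0  0 14 20 20 17 15 16 14 17 11 18 11 16 20  9 14 14]
[ 0  0  5 20 18 15 14 14 18 12 20 14 13 21 14 12  6  4  1 25]
top0 restplate 284 [[-0.0215, -0.0177, 0.0011, 0.0204, 0.023], [-0.0114, -0.0098, 0.0, 0.0096, 0.0129]]
[ 0  0  0  2 24 21 24 21 26 24 20 26 23 24 25 14  5  2  2  1]
[ 0  0 12 14 22 15 18 20 16 22 14 21 13 18 18 17 22 20  2  0]
[0.55573296 0.01897806 0.19951981]
```

The picture shows the heat sink held upright, bush at (355,378) towards the moving jaw, about in line with the rest at (380,540). The scene depth puts its fins flush with the anvil face, so I shift 3.5 mm off it and lower to just above the jaws.

Call:
play_rows(
  commands=[
    [[0.0035, 0.001, -0.02], [0, 0, 0]],
    [[0.0035, 0.001, -0.042], [0, 0, 0]],
    [[0.0035, 0.001, -0.042], [0, 0, 0]],
    [[0.0035, 0.001, -0.042], [0, 0, 0]],
  ],
)

```text
time_s: 6.2
position: [0.5597, 0.0208, 0.1581]
tcp_rot: [[-0.084, 0.001, -0.997], [0.997, -0.0, -0.084], [-0.0, -1.0, -0.001]]
force: [0.3, -0.4, -1.2]
opening: 0.457
```

```bash
python3 - <<'E'
from h import *
sc=snap('scene','sc3')
crop(sc,'sc3',300,175,400,275,6)
s=read_state(); print(s['position'],s['time_s'],s['force'])
E
```

```text
[0.55990192 0.02083727 0.15838281] 6.25 [-0.2871893  -0.89865823 -0.91985186]
```

View pics/sc3.png

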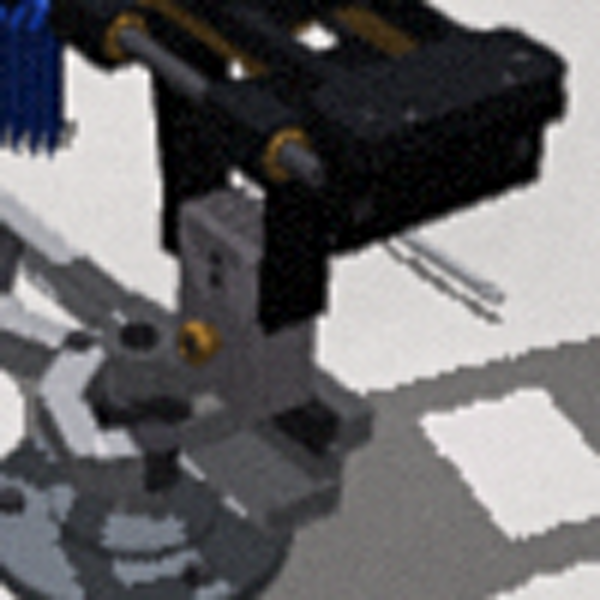

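```bash
python3 - <<'E'
from h import *
R=np.array([[-.084,-.9965],[.9965,-.084]])
def draw(f,tcp,zb,off):
    sc=dict(np.load(f'pics/{f}.npz')); S=8
    a=cv2.resize(sc['frame'][200:275,315:365+0,::-1].copy(),None,fx=S,fy=S,interpolation=cv2.INTER_CUBIC)
    def L(p,q,col):
        P=[proj(sc,np.append(tcp+R@np.array(x[:2]),x[2])) for x in(p,q)]
        P=[tuple(int(round(((w[i]-(315,200)[i])+.5)*S)) for i in(0,1)) for w in P]; cv2.line(a,P[0],P[1],col,1,cv2.LINE_AA)
    o=np.array(off)
    c=[(-.02,-.0125),(.02,-.0125),(.02,.0125),(-.02,.0125)]
    for i in range(4):
        p=np.array(c[i])+o;q=np.array(c[(i+1)%4])+o
        L((*p,zb),(*q,zb),(0,0,255)); L((*p,zb),(*p,zb+.06),(0,0,255))
    return a
t=np.array([.5599,.0208])
a=draw('sc3',t,.0945,(0,.003)); b=draw('scene0',t,.053,(0,.003))
cv2.imwrite('pics/ov.png',np.hstack([a,b])[:600])
E
```

```text
(no output)
```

View pics/ov.png

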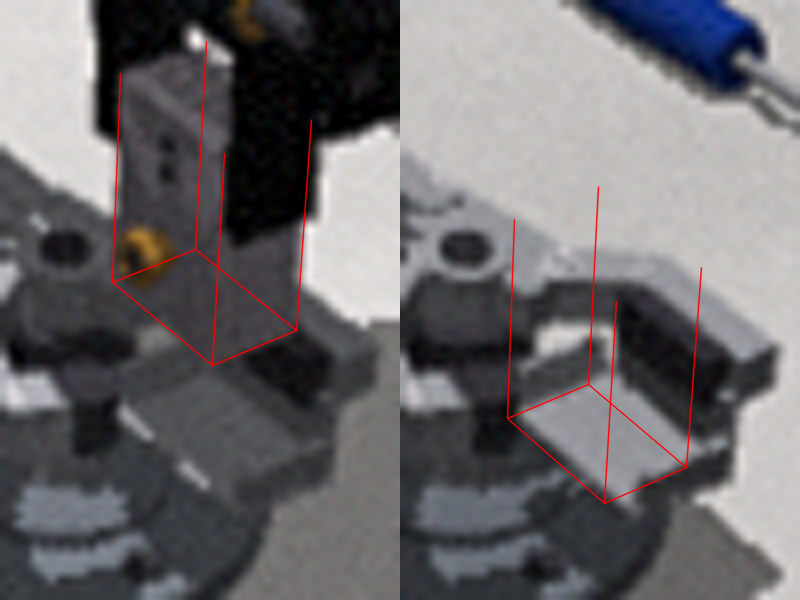

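The overlay fits the held heat sink, and the predicted footprint (508,418)-(605,502)-(687,466) falls on the rest plate. It wants about 1 mm back towards the post and the anvil. Now lowering.

Call:
play_rows(
  commands=[
    [[-0.0008, -0.001, -0.006], [0, 0, 0]],
    [[-0.0008, -0.001, -0.014], [0, 0, 0]],
    [[-0.0008, -0.001, -0.022], [0, 0, 0]],
    [[-0.0008, -0.001, -0.028], [0, 0, 0]],
    [[-0.0008, -0.001, -0.032], [0, 0, 0]],
    [[-0.0008, -0.001, -0.032], [0, 0, 0]],
  ],
)

```text
time_s: 7.0
position: [0.5583, 0.0202, 0.1251]
tcp_rot: [[-0.084, -0.001, -0.996], [0.996, 0.0, -0.084], [0.0, -1.0, 0.001]]
force: [0.3, -0.1, -1.6]
opening: 0.46
```

Call:
play_rows(
  commands=[
    [[0, 0, -0.003], [0, 0, 0]],
    [[0, 0, -0.006], [0, 0, 0]],
    [[0, 0, -0.008], [0, 0, 0]],
    [[0, 0, -0.008], [0, 0, 0]],
  ],
)

```text
time_s: 7.5
position: [0.5584, 0.0202, 0.1174]
tcp_rot: [[-0.084, -0.0, -0.996], [0.996, 0.0, -0.084], [0.0, -1.0, 0.0]]
force: [0.0, -0.4, -0.4]
opening: 0.457
```

```bash
python3 - <<'E'
from h import *
sc=snap('scene','sc4')
crop(sc,'sc4',225,175,400,275,4.5)
s=read_state(); print(s['position'],s['time_s'],s['force'],s['moment'])
E
```

```text
[0.55844752 0.0201868  0.11749643] 7.55 [ 0.16346259  0.21866617 -1.04893217] [ 0.02711061  0.01008534 -0.01109047]
```

View pics/sc4.png

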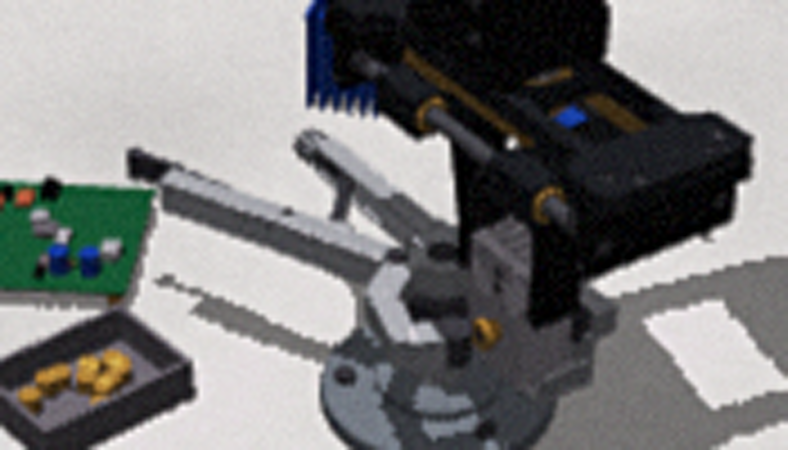

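The heat sink is between the jaws with no contact force yet, the bush at (487,330) opposite the nose. Last millimetres now.

Call:
play_rows(
  commands=[
    [[0, 0, -0.001], [0, 0, 0]],
    [[0, 0, -0.0015], [0, 0, 0]],
    [[0, 0, -0.0015], [0, 0, 0]],
  ],
)

```text
time_s: 7.92
position: [0.5586, 0.0202, 0.1171]
tcp_rot: [[-0.084, 0.001, -0.996], [0.996, -0.0, -0.084], [-0.0, -1.0, -0.001]]
force: [-1.1, 0.8, 5.8]
opening: 0.459
```

Call:
play_rows(
  commands=[
    [[0, 0, -0.001], [0, 0, 0]],
    [[0, 0, -0.001], [0, 0, 0]],
    [[0, 0, -0.001], [0, 0, 0]],
  ],
)

```text
time_s: 8.3
position: [0.5587, 0.0202, 0.1171]
tcp_rot: [[-0.084, 0.001, -0.996], [0.996, -0.0, -0.084], [-0.0, -1.0, -0.001]]
force: [-3.5, 0.1, 11.2]
opening: 0.461
```

Call:
play_rows(
  commands=[
    [[0, 0, 0.0015], [0, 0, 0]],
    [[0, 0, 0.0015], [0, 0, 0]],
  ],
)

```text
time_s: 8.55
position: [0.5588, 0.0202, 0.1171]
tcp_rot: [[-0.084, 0.001, -0.996], [0.996, -0.0, -0.084], [-0.0, -1.0, -0.001]]
force: [-0.3, -0.0, 6.1]
opening: 0.457
```

Call:
play_rows(
  commands=[
    [[0, 0, 0], [0, 0, 0]],
    [[0, 0, 0], [0, 0, 0]],
    [[0, 0, 0], [0, 0, 0]],
    [[0, 0, 0.02], [0, 0, 0]],
    [[0, 0, 0.05], [0, 0, 0]],
    [[-0.01, -0.03, 0.08], [0, 0, -0.1]],
    [[-0.01, -0.08, 0.08], [0, 0, -0.28]],
    [[-0.01, -0.13, 0.08], [0, 0, -0.46]],
    [[-0.01, -0.17, 0.08], [0, 0, -0.64]],
    [[-0.01, -0.2, 0.08], [0, 0, -0.82]],
  ],
  gripper=0.058,
)

```text
time_s: 9.8
position: [0.5483, -0.1817, 0.1964]
tcp_rot: [[0.677, 0.0, -0.736], [0.736, -0.0, 0.677], [-0.0, -1.0, -0.0]]
force: [0.6, 0.4, 0.8]
opening: 0.664
```

```bash
python3 - <<'E'
from h import *
sc=snap('scene','sc5');c=snap('top','top5')
a=cv2.resize(sc['frame'][190:280,280:370,::-1],None,fx=5,fy=5,interpolation=cv2.INTER_CUBIC)
b=cv2.resize(c['frame'][205:265,250:310,::-1],None,fx=5,fy=5,interpolation=cv2.INTER_CUBIC);b=cv2.convertScaleAbs(b,alpha=1.6)
o=np.zeros((450,750,3),np.uint8);o[:,:450]=a;o[:300,450:]=b
cv2.imwrite('pics/p5.png',o)
s=read_state(); print(s['position'],s['time_s'],s['force'],s['joint_positions'])
E
```

```text
[ 0.54882558 -0.18317431  0.19640194] 9.9 [-0.23412276 -0.28457214 -0.22991791] [-2.94958780e+01  3.02842072e+01  9.18769909e+01 -5.14616176e-02
  5.77368439e+01 -7.70385392e+01]
```

View pics/p5.png

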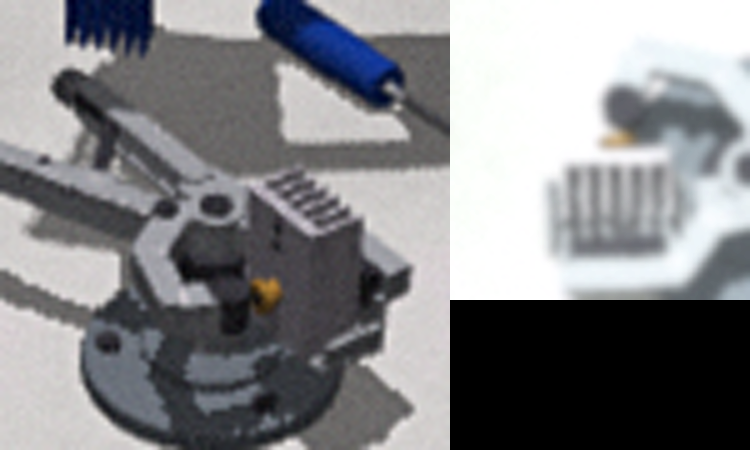

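The heat sink stands upright on the rest between the anvil and the nose, clear of both. Now to the handles, with jaws opening along head y.

Call:
play_rows(
  commands=[
    [[0.01, 0.017, 0], [0, 0, -0.15]],
    [[0.02, 0.034, 0], [0, 0, -0.3]],
    [[0.03, 0.05, 0], [0, 0, -0.45]],
    [[0.04, 0.066, 0], [0, 0, -0.6]],
    [[0.0466, 0.0832, 0], [0, 0, -0.75]],
    [[0.0466, 0.0832, 0], [0, 0, -0.75]],
    [[0.0466, 0.0832, -0.03], [0, 0, -0.75]],
    [[0.0466, 0.0832, -0.06], [0, 0, -0.75]],
    [[0.0466, 0.0832, -0.06], [0, 0, -0.75]],
  ],
  gripper=0.087,
)

```text
time_s: 11.02
position: [0.5928, -0.0962, 0.1343]
tcp_rot: [[0.996, -0.006, -0.088], [0.088, 0.002, 0.996], [-0.006, -1.0, 0.002]]
force: [-0.5, -0.5, -0.0]
opening: 1.0
```

```bash
python3 - <<'E'
from h import *
sc=snap('scene','sc6')
crop(sc,'sc6',240,150,370,280,4.6)
s=read_state(); print(s['position'],s['time_s'],s['force'],s['tcp_rot'][:,0],s['opening'])
E
```

```text
[ 0.59410935 -0.0966007   0.13584746] 11.075 [-0.85575382 -0.1759472   0.05530839] [ 0.99621384  0.08689882 -0.00256667] 1.0009206345547343
```

View pics/sc6.png

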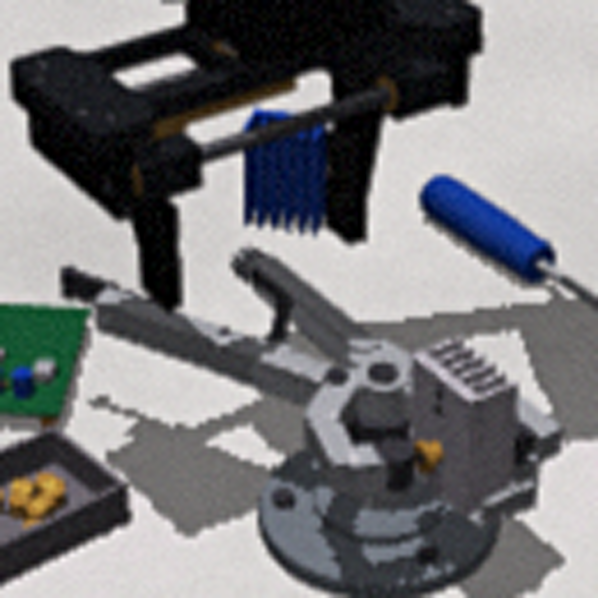

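The fingers straddle both handles (left finger tip at (160,300), right at (355,240)). Descending while watching the force.

Call:
play_rows(
  commands=[
    [[0, 0, -0.015], [0, 0, 0]],
    [[0, 0, -0.028], [0, 0, 0]],
    [[0, 0, -0.04], [0, 0, 0]],
    [[0, 0, -0.05], [0, 0, 0]],
    [[0, 0, -0.05], [0, 0, 0]],
    [[0, 0, -0.05], [0, 0, 0]],
  ],
)

```text
time_s: 11.82
position: [0.5953, -0.0967, 0.0867]
tcp_rot: [[0.996, 0.0, -0.085], [0.085, -0.0, 0.996], [0.0, -1.0, -0.0]]
force: [-0.3, 0.5, -0.7]
opening: 1.001
```

Call:
play_rows(
  commands=[
    [[0.001, 0, 0], [0, 0, 0]],
    [[0.002, 0, 0], [0, 0, 0]],
    [[0.003, 0, 0], [0, 0, 0]],
    [[0.003, 0, 0], [0, 0, 0]],
  ],
)

```text
time_s: 12.32
position: [0.5982, -0.0966, 0.0867]
tcp_rot: [[0.996, 0.0, -0.085], [0.085, -0.0, 0.996], [0.0, -1.0, -0.0]]
force: [-0.2, 0.2, -0.9]
opening: 0.997
```

Call:
play_rows(
  commands=[
    [[0.0005, 0, 0], [0, 0, 0]],
    [[0.001, 0, 0], [0, 0, 0]],
    [[0.001, 0, 0], [0, 0, 0]],
  ],
)

```text
time_s: 12.7
position: [0.5991, -0.0966, 0.0865]
tcp_rot: [[0.996, 0.0, -0.085], [0.085, -0.0, 0.996], [0.0, -1.0, -0.0]]
force: [-0.1, 0.3, 0.2]
opening: 0.999
```

Call:
play_rows(
  commands=[
    [[0.0005, 0, 0], [0, 0, 0]],
    [[0.0005, 0, 0], [0, 0, 0]],
  ],
)

```text
time_s: 12.95
position: [0.5996, -0.0966, 0.0865]
tcp_rot: [[0.996, 0.0, -0.085], [0.085, -0.0, 0.996], [0.0, -1.0, -0.0]]
force: [-0.3, 0.1, -0.1]
opening: 0.999
```

Call:
play_rows(
  commands=[
    [[0.0005, 0, 0], [0, 0, 0]],
    [[0.0005, 0, 0], [0, 0, 0]],
  ],
)

```text
time_s: 13.2
position: [0.6001, -0.0966, 0.0866]
tcp_rot: [[0.996, -0.0, -0.085], [0.085, 0.0, 0.996], [-0.0, -1.0, 0.0]]
force: [-0.1, 0.8, -0.7]
opening: 0.997
```

Call:
play_rows(
  commands=[
    [[0.0005, 0, 0], [0, 0, 0]],
    [[0.0005, 0, 0], [0, 0, 0]],
  ],
)

```text
time_s: 13.45
position: [0.6006, -0.0966, 0.0865]
tcp_rot: [[0.996, 0.0, -0.085], [0.085, -0.0, 0.996], [0.0, -1.0, -0.0]]
force: [-0.4, 0.1, -0.6]
opening: 0.999
```

Call:
play_rows(
  commands=[
    [[0.0005, 0, 0], [0, 0, 0]],
    [[0.0005, 0, 0], [0, 0, 0]],
  ],
)

```text
time_s: 13.7
position: [0.6011, -0.0966, 0.0865]
tcp_rot: [[0.996, 0.0, -0.085], [0.085, -0.0, 0.996], [0.0, -1.0, -0.0]]
force: [-0.6, 0.2, 0.1]
opening: 1.0
```

Call:
play_rows(
  commands=[
    [[0.0005, 0, 0], [0, 0, 0]],
    [[0.0005, 0, 0], [0, 0, 0]],
  ],
)

```text
time_s: 13.95
position: [0.6016, -0.0966, 0.0866]
tcp_rot: [[0.996, 0.0, -0.085], [0.085, -0.0, 0.996], [0.0, -1.0, -0.0]]
force: [-0.2, -0.1, -0.5]
opening: 1.002
```

Call:
play_rows(
  commands=[
    [[0.0005, 0, 0], [0, 0, 0]],
    [[0.0005, 0, 0], [0, 0, 0]],
  ],
)

```text
time_s: 14.2
position: [0.6021, -0.0966, 0.0866]
tcp_rot: [[0.996, 0.0, -0.085], [0.085, -0.0, 0.996], [0.0, -1.0, -0.0]]
force: [0.0, -0.4, -1.4]
opening: 0.999
```

Call:
play_rows(
  commands=[
    [[0.0005, 0, 0], [0, 0, 0]],
    [[0.0005, 0, 0], [0, 0, 0]],
  ],
)

```text
time_s: 14.45
position: [0.6022, -0.0966, 0.0865]
tcp_rot: [[0.996, -0.001, -0.085], [0.085, 0.0, 0.996], [-0.001, -1.0, 0.0]]
force: [-1.6, -0.7, 1.2]
opening: 0.999
```

Call:
play_rows(
  commands=[
    [[0.0005, 0, 0], [0, 0, 0]],
    [[0.0005, 0, 0], [0, 0, 0]],
  ],
)

```text
time_s: 14.7
position: [0.6022, -0.0966, 0.0864]
tcp_rot: [[0.996, -0.002, -0.085], [0.085, 0.0, 0.996], [-0.002, -1.0, 0.0]]
force: [-2.5, -0.8, 0.7]
opening: 1.001
```

Contact with the fixed handle is at TCP x = 0.6022 (opening 87 mm), so its face is at x ≈ 0.5587. From here TCP x = 0.5589 + 0.498·opening keeps the fixed finger in place while the moving one closes.

Call:
play_rows(
  commands=[
    [[-0.005, -0.0004, 0], [0, 0, 0]],
    [[-0.0085, -0.0008, 0], [0, 0, 0]],
    [[-0.0085, -0.0008, 0], [0, 0, 0]],
  ],
)

```text
time_s: 15.08
position: [0.5945, -0.0974, 0.0866]
tcp_rot: [[0.996, 0.001, -0.085], [0.085, 0.0, 0.996], [0.001, -1.0, -0.0]]
force: [0.5, 0.3, -0.3]
opening: 0.998
```

Call:
play_rows(
  commands=[
    [[0, 0, 0], [0, 0, 0]],
    [[0, 0, 0], [0, 0, 0]],
    [[0, 0, 0], [0, 0, 0]],
    [[0, 0, 0], [0, 0, 0]],
  ],
  gripper=0.072,
)

```text
time_s: 15.58
position: [0.5946, -0.0974, 0.0865]
tcp_rot: [[0.996, 0.0, -0.085], [0.085, 0.0, 0.996], [0.0, -1.0, -0.0]]
force: [-0.4, -0.4, -0.3]
opening: 0.83
```

Call:
play_rows(
  commands=[
    [[-0.001, -0.0001, 0], [0, 0, 0]],
    [[-0.001, -0.0001, 0], [0, 0, 0]],
  ],
  gripper=0.07,
)

```text
time_s: 15.82
position: [0.5938, -0.0976, 0.0866]
tcp_rot: [[0.996, 0.001, -0.085], [0.085, -0.0, 0.996], [0.001, -1.0, -0.0]]
force: [1.1, -0.5, -0.6]
opening: 0.807
```

Call:
play_rows(
  commands=[
    [[-0.001, -0.0001, 0], [0, 0, 0]],
    [[-0.001, -0.0001, 0], [0, 0, 0]],
  ],
  gripper=0.068,
)

```text
time_s: 16.08
position: [0.5929, -0.0977, 0.0866]
tcp_rot: [[0.996, 0.001, -0.085], [0.085, -0.0, 0.996], [0.001, -1.0, -0.0]]
force: [1.3, -1.0, -0.8]
opening: 0.786
```

Call:
play_rows(
  commands=[
    [[-0.001, -0.0001, 0], [0, 0, 0]],
    [[-0.001, -0.0001, 0], [0, 0, 0]],
  ],
  gripper=0.066,
)

```text
time_s: 16.32
position: [0.5919, -0.0978, 0.0866]
tcp_rot: [[0.996, 0.001, -0.085], [0.085, -0.0, 0.996], [0.001, -1.0, -0.0]]
force: [1.7, 0.3, -0.2]
opening: 0.759
```

Call:
play_rows(
  commands=[
    [[-0.001, -0.0001, 0], [0, 0, 0]],
    [[-0.001, -0.0001, 0], [0, 0, 0]],
  ],
  gripper=0.064,
)

```text
time_s: 16.58
position: [0.5909, -0.098, 0.0867]
tcp_rot: [[0.996, 0.001, -0.085], [0.085, -0.0, 0.996], [0.001, -1.0, -0.0]]
force: [2.7, -0.7, 0.1]
opening: 0.739
```

Call:
play_rows(
  commands=[
    [[-0.001, -0.0001, 0], [0, 0, 0]],
    [[-0.001, -0.0001, 0], [0, 0, 0]],
  ],
  gripper=0.062,
)

```text
time_s: 16.82
position: [0.5899, -0.0982, 0.0867]
tcp_rot: [[0.996, 0.001, -0.085], [0.085, -0.001, 0.996], [0.001, -1.0, -0.001]]
force: [2.7, -1.4, -0.6]
opening: 0.716
```

Call:
play_rows(
  commands=[
    [[-0.0006, -0.0001, 0], [0, 0, 0]],
    [[-0.0006, -0.0001, 0], [0, 0, 0]],
  ],
  gripper=0.06,
)

```text
time_s: 17.08
position: [0.589, -0.0983, 0.0867]
tcp_rot: [[0.996, 0.0, -0.085], [0.085, -0.0, 0.996], [0.0, -1.0, -0.0]]
force: [2.0, -1.5, 0.3]
opening: 0.694
```

Call:
play_rows(
  commands=[
    [[-0.0008, -0.0001, 0], [0, 0, 0]],
    [[-0.0008, -0.0001, 0], [0, 0, 0]],
  ],
  gripper=0.058,
)

```text
time_s: 17.32
position: [0.5881, -0.0984, 0.0867]
tcp_rot: [[0.996, -0.0, -0.085], [0.085, -0.0, 0.996], [-0.0, -1.0, -0.0]]
force: [1.8, -3.2, 0.7]
opening: 0.673
```

Call:
play_rows(
  commands=[
    [[-0.001, -0.0001, 0], [0, 0, 0]],
    [[-0.001, -0.0001, 0], [0, 0, 0]],
  ],
  gripper=0.056,
)

```text
time_s: 17.58
position: [0.5871, -0.0985, 0.0866]
tcp_rot: [[0.996, -0.0, -0.085], [0.085, -0.0, 0.996], [-0.0, -1.0, -0.0]]
force: [1.9, -4.4, 1.0]
opening: 0.649
```

Call:
play_rows(
  commands=[
    [[-0.001, -0.0003, 0], [0, 0, 0]],
    [[-0.001, -0.0003, 0], [0, 0, 0]],
  ],
  gripper=0.054,
)

```text
time_s: 17.82
position: [0.5861, -0.0986, 0.0866]
tcp_rot: [[0.996, -0.0, -0.085], [0.085, -0.0, 0.996], [-0.0, -1.0, -0.0]]
force: [1.7, -3.2, 1.6]
opening: 0.624
```

Call:
play_rows(
  commands=[
    [[-0.001, -0.0003, 0], [0, 0, 0]],
    [[-0.001, -0.0003, 0], [0, 0, 0]],
  ],
  gripper=0.052,
)

```text
time_s: 18.08
position: [0.585, -0.0987, 0.0866]
tcp_rot: [[0.996, -0.0, -0.085], [0.085, 0.0, 0.996], [-0.0, -1.0, 0.0]]
force: [1.7, -2.2, 2.3]
opening: 0.603
```

Call:
play_rows(
  commands=[
    [[-0.001, -0.0003, 0], [0, 0, 0]],
    [[-0.001, -0.0003, 0], [0, 0, 0]],
  ],
  gripper=0.05,
)

```text
time_s: 18.32
position: [0.584, -0.0988, 0.0866]
tcp_rot: [[0.996, -0.0, -0.085], [0.085, 0.0, 0.996], [-0.0, -1.0, 0.0]]
force: [1.8, -1.5, 3.8]
opening: 0.578
```

Call:
play_rows(
  commands=[
    [[-0.001, -0.0001, 0], [0, 0, 0]],
    [[-0.001, -0.0001, 0], [0, 0, 0]],
  ],
  gripper=0.048,
)

```text
time_s: 18.58
position: [0.583, -0.0991, 0.0865]
tcp_rot: [[0.996, -0.0, -0.085], [0.085, 0.0, 0.996], [-0.0, -1.0, 0.0]]
force: [2.2, -1.5, 2.9]
opening: 0.554
```

Call:
play_rows(
  commands=[
    [[-0.001, -0.0001, 0], [0, 0, 0]],
    [[-0.001, -0.0001, 0], [0, 0, 0]],
  ],
  gripper=0.046,
)

```text
time_s: 18.82
position: [0.582, -0.0993, 0.0865]
tcp_rot: [[0.996, -0.0, -0.085], [0.085, 0.0, 0.996], [-0.0, -1.0, 0.0]]
force: [2.3, -1.4, 2.3]
opening: 0.536
```

Call:
play_rows(
  commands=[
    [[-0.001, -0.0001, 0], [0, 0, 0]],
    [[-0.001, -0.0001, 0], [0, 0, 0]],
  ],
  gripper=0.044,
)

```text
time_s: 19.08
position: [0.581, -0.0995, 0.0865]
tcp_rot: [[0.996, -0.0, -0.085], [0.085, -0.0, 0.996], [-0.0, -1.0, -0.0]]
force: [1.4, -1.7, 0.6]
opening: 0.507
```

Call:
play_rows(
  commands=[
    [[-0.001, -0.0001, 0], [0, 0, 0]],
    [[-0.001, -0.0001, 0], [0, 0, 0]],
  ],
  gripper=0.042,
)

```text
time_s: 19.32
position: [0.5794, -0.0992, 0.0862]
tcp_rot: [[0.996, -0.002, -0.085], [0.085, 0.001, 0.996], [-0.002, -1.0, 0.001]]
force: [1.3, -0.1, 1.0]
opening: 0.489
```

Call:
play_rows(
  commands=[
    [[-0.001, -0.0001, 0], [0, 0, 0]],
    [[-0.001, -0.0001, 0], [0, 0, 0]],
  ],
  gripper=0.04,
)

```text
time_s: 19.58
position: [0.5778, -0.099, 0.086]
tcp_rot: [[0.996, -0.003, -0.085], [0.085, 0.001, 0.996], [-0.003, -1.0, 0.001]]
force: [0.3, -0.3, 0.5]
opening: 0.459
```

Call:
play_rows(
  commands=[
    [[-0.001, -0.0001, 0], [0, 0, 0]],
    [[-0.001, -0.0001, 0], [0, 0, 0]],
    [[-0.001, -0.0001, 0], [0, 0, 0]],
  ],
  gripper=0.038,
)

```text
time_s: 19.95
position: [0.5779, -0.0995, 0.0864]
tcp_rot: [[0.996, -0.001, -0.085], [0.085, 0.0, 0.996], [-0.001, -1.0, 0.0]]
force: [-0.0, 0.7, -1.1]
opening: 0.438
```

Call:
play_rows(
  commands=[
    [[-0.0005, 0, 0], [0, 0, 0]],
    [[-0.0005, 0, 0], [0, 0, 0]],
    [[-0.0005, 0, 0], [0, 0, 0]],
  ],
  gripper=0.036,
)

```text
time_s: 20.32
position: [0.5775, -0.0996, 0.0864]
tcp_rot: [[0.996, -0.0, -0.084], [0.084, 0.0, 0.996], [-0.0, -1.0, 0.0]]
force: [0.8, 1.6, -1.2]
opening: 0.429
```

Call:
play_rows(
  commands=[
    [[0, 0, 0], [0, 0, 0]],
    [[0, 0, 0], [0, 0, 0]],
    [[0, 0, 0], [0, 0, 0]],
  ],
  gripper=0.034,
)

```text
time_s: 20.7
position: [0.5775, -0.0996, 0.0864]
tcp_rot: [[0.996, -0.0, -0.085], [0.085, 0.0, 0.996], [-0.0, -1.0, 0.0]]
force: [0.4, 1.5, -2.2]
opening: 0.424
```

Stopped firmly at 37 mm. Now hand off and check that it stays locked.

Call:
play_rows(
  commands=[
    [[0, 0, 0], [0, 0, 0]],
    [[0, 0, 0], [0, 0, 0]],
    [[0, 0, 0], [0, 0, 0]],
    [[0, 0, 0], [0, 0, 0]],
    [[0, 0, 0.03], [0, 0, 0]],
    [[0, 0, 0.07], [0, 0, 0]],
    [[-0.02, -0.04, 0.1], [0, 0, 0]],
    [[-0.05, -0.1, 0.11], [0, 0, 0]],
    [[-0.05, -0.15, 0.11], [0, 0, 0]],
    [[-0.05, -0.15, 0.11], [0, 0, 0]],
  ],
  gripper=0.06,
)

```text
time_s: 21.95
position: [0.5278, -0.2542, 0.1973]
tcp_rot: [[0.997, 0.003, -0.08], [0.08, -0.003, 0.997], [0.002, -1.0, -0.003]]
force: [-0.2, 0.5, -1.1]
opening: 0.692
```

```bash
python3 - <<'E'
from h import *
sc=snap('scene','sc7');c=snap('top','top7')
a=cv2.resize(sc['frame'][180:280,250:370,::-1],None,fx=5,fy=4,interpolation=cv2.INTER_CUBIC)
a=cv2.resize(sc['frame'][200:280,245:365,::-1],None,fx=3.3,fy=3.3,interpolation=cv2.INTER_CUBIC)
b=cv2.convertScaleAbs(cv2.resize(c['frame'][200:270,258:378,::-1],None,fx=3.3,fy=3.3,interpolation=cv2.INTER_CUBIC),alpha=1.5)
a=cv2.resize(sc['frame'][200:270,245:365,::-1],None,fx=6.6,fy=4*1.1,interpolation=cv2.INTER_CUBIC)
b=cv2.convertScaleAbs(cv2.resize(c['frame'][205:262,258:378,::-1],None,fx=6.6,fy=5,interpolation=cv2.INTER_CUBIC),alpha=1.5)
cv2.imwrite('pics/p7.png',np.vstack([a,b])[:600]); print(a.shape,b.shape)
s=read_state(); print(s['position'],s['time_s'],s['force'])
def cl(c):
    K=c['mtx'];d=c['depth'];v,u=np.mgrid[0:480,0:640]
    return (np.stack([(u-K[0,2])*d/K[0,0],(v-K[1,2])*d/K[1,1],d,np.ones_like(d)],-1)@c['cam_to_world'].T)[...,:3].reshape(-1,3)
for n in('top0','top7'):
    q=cl(dict(np.load(f'pics/{n}.npz'))); q=q[(q[:,2]>.074)&(q[:,2]<.092)&(q[:,1]<-.05)&(q[:,1]>-.2)&(q[:,0]>.53)&(q[:,0]<.7)]
    for y in np.arange(-.19,-.05,.01):
        w=q[abs(q[:,1]-y)<.005][:,0]
        if len(w): h=np.histogram(w,bins=np.arange(.55,.67,.004))[0]; print(n,round(y,3),h.tolist())
E
```

```text
(308, 792, 3) (285, 792, 3)
[ 0.52713322 -0.24986435  0.19635464] 22.05 [-0.24045164  0.6803614  -0.02725466]
top0 -0.18 [0, 0, 0, 0, 0, 0, 0, 0, 0, 0, 0, 0, 0, 0, 0, 0, 0, 0, 0, 0, 0, 0, 0, 0, 1, 2, 0, 0, 0]
top0 -0.17 [0, 0, 0, 0, 0, 0, 0, 0, 0, 0, 0, 0, 0, 0, 0, 0, 0, 0, 0, 0, 0, 0, 0, 0, 10, 8, 2, 0, 0]
top0 -0.16 [0, 0, 0, 0, 0, 0, 0, 0, 0, 0, 0, 0, 0, 0, 0, 0, 0, 0, 0, 0, 0, 0, 3, 10, 2, 0, 0, 0, 0]
top0 -0.15 [0, 0, 0, 5, 11, 8, 7, 0, 0, 0, 0, 0, 0, 0, 0, 0, 0, 0, 0, 0, 0, 7, 11, 5, 1, 0, 0, 0, 0]
top0 -0.14 [0, 0, 0, 9, 13, 12, 9, 0, 0, 0, 0, 0, 0, 0, 0, 0, 0, 0, 0, 2, 8, 9, 9, 10, 10, 2, 0, 0, 0]
top0 -0.13 [0, 0, 0, 11, 10, 10, 3, 0, 0, 0, 0, 0, 0, 0, 0, 0, 0, 0, 3, 11, 11, 10, 10, 8, 1, 0, 0, 0, 0]
top0 -0.12 [0, 0, 6, 10, 11, 9, 0, 0, 0, 0, 0, 0, 0, 0, 0, 0, 0, 4, 12, 12, 12, 11, 6, 0, 0, 0, 0, 0, 0]
top0 -0.11 [0, 0, 5, 12, 14, 11, 8, 2, 0, 0, 0, 0, 0, 0, 0, 0, 2, 13, 10, 10, 8, 1, 0, 0, 0, 0, 0, 0, 0]
top0 -0.1 [0, 0, 6, 13, 11, 6, 6, 10, 4, 0, 0, 0, 0, 0, 0, 2, 11, 8, 10, 6, 0, 0, 0, 0, 0, 0, 0, 0, 0]
top0 -0.09 [0, 0, 14, 10, 10, 1, 0, 2, 7, 9, 3, 0, 0, 5, 7, 11, 12, 
[... 1290 characters left out ...]
 12, 10, 3, 0, 5, 11, 10, 10, 5, 0, 0, 0, 0, 0, 0, 0, 0, 0, 0, 0, 0, 0, 0, 0, 0]
top7 -0.1 [0, 0, 6, 14, 9, 9, 5, 0, 2, 12, 14, 12, 0, 0, 0, 0, 0, 0, 0, 0, 0, 0, 0, 0, 0, 0, 0, 0, 0]
top7 -0.09 [0, 0, 12, 11, 10, 9, 8, 0, 6, 13, 10, 8, 0, 0, 0, 0, 0, 0, 0, 0, 0, 0, 0, 0, 0, 0, 0, 0, 0]
top7 -0.08 [0, 0, 17, 12, 12, 5, 12, 8, 13, 10, 10, 5, 0, 0, 0, 0, 0, 0, 0, 0, 0, 0, 0, 0, 0, 0, 0, 0, 0]
top7 -0.07 [0, 5, 10, 9, 9, 0, 8, 12, 12, 13, 12, 6, 0, 0, 0, 0, 0, 0, 0, 0, 0, 0, 0, 0, 0, 0, 0, 0, 0]
top7 -0.06 [2, 7, 12, 10, 10, 0, 0, 2, 10, 10, 10, 5, 0, 0, 0, 0, 0, 0, 0, 0, 0, 0, 0, 0, 0, 0, 0, 0, 0]
top7 -0.05 [3, 4, 4, 6, 6, 3, 0, 0, 6, 6, 6, 3, 0, 0, 0, 0, 0, 0, 0, 0, 0, 0, 0, 0, 0, 0, 0, 0, 0]
```

View pics/p7.png

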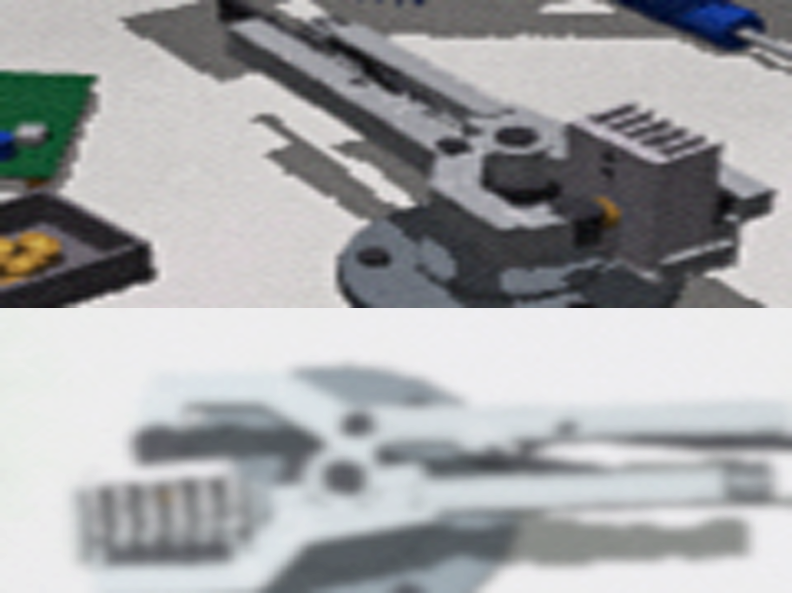

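The pliers stay locked with the hand off: handles are parallel, the bush is pressed, and the fixed handle's depth profile matches the first one (no slew). Lever tail at x≈0.586, y -0.155 to -0.185. Next I close the fingers and lower them on its inner side, beyond the screw.

Call:
play_rows(
  commands=[
    [[0.02, 0.04, 0], [0, 0, 0]],
    [[0.037, 0.08, 0], [0, 0, 0]],
    [[0.037, 0.08, 0], [0, 0, 0]],
    [[0.037, 0.08, 0], [0, 0, 0]],
    [[0.037, 0.08, -0.03], [0, 0, 0]],
    [[0.037, 0.08, -0.06], [0, 0, 0]],
    [[0.037, 0.08, -0.06], [0, 0, 0]],
    [[0.037, 0.08, -0.06], [0, 0, 0]],
  ],
  gripper=0.0,
)

```text
time_s: 23.05
position: [0.565, -0.1704, 0.1373]
tcp_rot: [[0.996, 0.001, -0.084], [0.084, -0.001, 0.996], [0.001, -1.0, -0.001]]
force: [0.2, -0.3, 0.1]
opening: 0.008
```

Call:
play_rows(
  commands=[
    [[0, 0, -0.015], [0, 0, 0]],
    [[0, 0, -0.03], [0, 0, 0]],
    [[0, 0, -0.042], [0, 0, 0]],
    [[0, 0, -0.05], [0, 0, 0]],
    [[0, 0, -0.05], [0, 0, 0]],
  ],
)

```text
time_s: 23.68
position: [0.5642, -0.1694, 0.0856]
tcp_rot: [[0.996, -0.002, -0.085], [0.085, 0.001, 0.996], [-0.002, -1.0, 0.001]]
force: [0.6, -0.1, 0.3]
opening: 0.004
```

Call:
play_rows(
  commands=[
    [[0.001, 0, 0], [0, 0, 0]],
    [[0.002, 0, 0], [0, 0, 0]],
    [[0.003, 0, 0], [0, 0, 0]],
    [[0.004, 0, 0], [0, 0, 0]],
    [[0.005, 0, 0], [0, 0, 0]],
    [[0.005, 0, 0], [0, 0, 0]],
  ],
)

```text
time_s: 24.42
position: [0.5698, -0.1697, 0.0866]
tcp_rot: [[0.996, 0.0, -0.085], [0.085, -0.0, 0.996], [0.0, -1.0, -0.0]]
force: [0.2, 0.9, 0.2]
opening: 0.006
```

Now pull the tail in small steps.

Call:
play_rows(
  commands=[
    [[0.001, 0, 0], [0, 0, 0]],
    [[0.002, 0, 0], [0, 0, 0]],
    [[0.003, 0, 0], [0, 0, 0]],
    [[0.004, 0, 0], [0, 0, 0]],
    [[0.005, 0, 0], [0, 0, 0]],
    [[0.005, 0, 0], [0, 0, 0]],
  ],
)

```text
time_s: 25.18
position: [0.5747, -0.1697, 0.0865]
tcp_rot: [[0.996, -0.0, -0.085], [0.085, -0.0, 0.996], [-0.0, -1.0, -0.0]]
force: [-1.2, -0.2, 0.7]
opening: 0.007
```

Call:
play_rows(
  commands=[
    [[0.001, 0, 0], [0, 0, 0]],
    [[0.002, 0, 0], [0, 0, 0]],
    [[0.003, 0, 0], [0, 0, 0]],
    [[0.004, 0, 0], [0, 0, 0]],
    [[0.004, 0, 0], [0, 0, 0]],
  ],
)

```text
time_s: 25.8
position: [0.5788, -0.1697, 0.0865]
tcp_rot: [[0.996, 0.0, -0.085], [0.085, -0.0, 0.996], [0.0, -1.0, -0.0]]
force: [-0.9, 0.0, 0.2]
opening: 0.005
```

```bash
cat > prof.py <<'E'
from h import *
import sys
def cl(c):
    K=c['mtx'];d=c['depth'];v,u=np.mgrid[0:480,0:640]
    return (np.stack([(u-K[0,2])*d/K[0,0],(v-K[1,2])*d/K[1,1],d,np.ones_like(d)],-1)@c['cam_to_world'].T)[...,:3].reshape(-1,3)
def prof(n,ys=(-.18,-.165,-.145,-.13,-.1,-.07)):
    q=cl(dict(np.load(f'pics/{n}.npz'))); q=q[(q[:,2]>.072)&(q[:,2]<.089)&(q[:,0]>.53)&(q[:,0]<.7)]
    for y in ys:
        w=q[abs(q[:,1]-y)<.005][:,0]; print(n,y,np.histogram(w,bins=np.arange(.55,.67,.004))[0].tolist())
if __name__=='__main__':
    snap('top',sys.argv[1]); prof(sys.argv[1]); s=read_state(); print(s['time_s'],s['position'],s['force'])
E
python3 prof.py top8
```

```text
top8 -0.18 [0, 0, 0, 0, 0, 0, 0, 0, 0, 0, 0, 0, 0, 0, 0, 0, 0, 0, 0, 0, 0, 0, 0, 0, 0, 0, 0, 0, 0]
top8 -0.165 [0, 0, 0, 0, 0, 0, 0, 0, 0, 0, 0, 0, 0, 0, 0, 0, 0, 0, 0, 0, 0, 0, 0, 0, 0, 0, 0, 0, 0]
top8 -0.145 [0, 0, 0, 0, 0, 0, 0, 0, 0, 0, 0, 0, 0, 0, 0, 0, 0, 0, 0, 0, 0, 0, 0, 0, 0, 0, 0, 0, 0]
top8 -0.13 [0, 0, 0, 0, 0, 0, 0, 0, 0, 0, 0, 0, 1, 0, 0, 0, 0, 0, 0, 0, 0, 0, 0, 0, 0, 0, 0, 0, 0]
top8 -0.1 [0, 0, 6, 12, 12, 10, 3, 0, 0, 13, 13, 12, 2, 0, 0, 0, 0, 0, 0, 0, 0, 0, 0, 0, 0, 0, 0, 0, 0]
top8 -0.07 [0, 4, 10, 10, 10, 0, 6, 15, 14, 12, 12, 6, 0, 0, 0, 0, 0, 0, 0, 0, 0, 0, 0, 0, 0, 0, 0, 0, 0]
25.85 [ 0.57869184 -0.16968298  0.08653082] [-0.1323919  -0.2043034  -0.25992825]
```

Call:
play_rows(
  commands=[
    [[0.001, 0, 0], [0, 0, 0]],
    [[0.002, 0, 0], [0, 0, 0]],
    [[0.003, 0, 0], [0, 0, 0]],
    [[0.003, 0, 0], [0, 0, 0]],
  ],
)

```text
time_s: 26.35
position: [0.5817, -0.1697, 0.0865]
tcp_rot: [[0.996, -0.0, -0.085], [0.085, 0.0, 0.996], [-0.0, -1.0, 0.0]]
force: [-0.9, -0.4, 0.2]
opening: 0.004
```

Call:
play_rows(
  commands=[
    [[0.001, 0, 0], [0, 0, 0]],
    [[0.002, 0, 0], [0, 0, 0]],
    [[0.003, 0, 0], [0, 0, 0]],
    [[0.003, 0, 0], [0, 0, 0]],
  ],
)

```text
time_s: 26.85
position: [0.5846, -0.1696, 0.0865]
tcp_rot: [[0.996, -0.0, -0.085], [0.085, 0.0, 0.996], [-0.0, -1.0, 0.0]]
force: [-0.7, 0.3, -0.4]
opening: 0.005
```

```bash
python3 prof.py top9 | tail -3
```

```text
top9 -0.1 [0, 0, 6, 12, 13, 7, 6, 0, 0, 12, 16, 10, 1, 0, 0, 0, 0, 0, 0, 0, 0, 0, 0, 0, 0, 0, 0, 0, 0]
top9 -0.07 [0, 5, 10, 10, 10, 0, 8, 13, 12, 12, 12, 6, 0, 0, 0, 0, 0, 0, 0, 0, 0, 0, 0, 0, 0, 0, 0, 0, 0]
26.9 [ 0.58459704 -0.16959801  0.08649107] [ 0.26201252 -0.07576248  0.10363428]
```

Call:
play_rows(
  commands=[
    [[0.001, 0, 0], [0, 0, 0]],
    [[0.002, 0, 0], [0, 0, 0]],
    [[0.003, 0, 0], [0, 0, 0]],
    [[0.003, 0, 0], [0, 0, 0]],
  ],
)

```text
time_s: 27.4
position: [0.5879, -0.1698, 0.0866]
tcp_rot: [[0.996, 0.0, -0.085], [0.085, -0.0, 0.996], [0.0, -1.0, -0.0]]
force: [-0.6, 0.4, 0.3]
opening: 0.006
```

Call:
play_rows(
  commands=[
    [[0.001, 0, 0], [0, 0, 0]],
    [[0.002, 0, 0], [0, 0, 0]],
    [[0.003, 0, 0], [0, 0, 0]],
    [[0.003, 0, 0], [0, 0, 0]],
  ],
)

```text
time_s: 27.9
position: [0.5911, -0.1699, 0.0867]
tcp_rot: [[0.996, 0.001, -0.085], [0.085, -0.0, 0.996], [0.001, -1.0, -0.001]]
force: [0.1, 0.2, -1.1]
opening: 0.009
```

```bash
python3 prof.py top10 | tail -3
```

```text
top10 -0.1 [0, 0, 5, 7, 12, 7, 7, 9, 6, 0, 0, 0, 0, 0, 0, 3, 9, 10, 10, 6, 0, 0, 0, 0, 0, 0, 0, 0, 0]
top10 -0.07 [0, 5, 10, 10, 10, 0, 0, 0, 0, 0, 7, 13, 11, 10, 10, 6, 0, 0, 0, 0, 0, 0, 0, 0, 0, 0, 0, 0, 0]
27.95 [ 0.59097027 -0.16983846  0.08666507] [-0.4578417   0.70219423  0.45328227]
```

It sprang open. I retract by backing off slightly, lifting and moving clear, then do a final check.

Call:
play_rows(
  commands=[
    [[-0.004, 0, 0], [0, 0, 0]],
    [[-0.006, -0.002, 0.03], [0, 0, 0]],
    [[-0.008, -0.005, 0.08], [0, 0, 0]],
    [[-0.02, -0.02, 0.12], [0, 0, 0]],
    [[-0.04, -0.07, 0.13], [0, 0, 0]],
    [[-0.06, -0.13, 0.13], [0, 0, 0]],
    [[-0.07, -0.17, 0.13], [0, 0, 0]],
    [[-0.07, -0.17, 0.13], [0, 0, 0]],
    [[-0.07, -0.17, 0.13], [0, 0, 0]],
    [[-0.07, -0.17, 0.13], [0, 0, 0]],
  ],
)

```text
time_s: 29.2
position: [0.5208, -0.3381, 0.2164]
tcp_rot: [[0.996, -0.001, -0.086], [0.086, 0.001, 0.996], [-0.0, -1.0, 0.001]]
force: [0.3, 0.5, 0.4]
opening: 0.004
```

```bash
python3 prof.py top11; python3 - <<'E'
from prof import *
prof('top0')
sc=snap('scene','sc11');c=dict(np.load('pics/top11.npz'))
a=cv2.resize(sc['frame'][200:270,245:365,::-1],None,fx=4.4,fy=4.4,interpolation=cv2.INTER_CUBIC)
b=cv2.convertScaleAbs(cv2.resize(c['frame'][160:330,280:500,::-1],(528,290),interpolation=cv2.INTER_CUBIC),alpha=1.5)
cv2.imwrite('pics/p11.png',np.vstack([a,b])[:600])
for n in('top0','top11'):
    q=cl(dict(np.load(f'pics/{n}.npz'))); q=q[(q[:,2]>.10)&(q[:,2]<.125)&(abs(q[:,0]-.555)<.04)&(abs(q[:,1]-.02)<.04)]
    if len(q): print(n,'hs top',len(q),np.median(q,0),cv2.minAreaRect((q[:,:2]*1000).astype(np.float32)))
E
```

```text
top11 -0.18 [0, 0, 0, 0, 0, 0, 0, 0, 0, 0, 0, 0, 0, 0, 0, 0, 0, 0, 0, 0, 0, 0, 0, 0, 1, 2, 1, 0, 0]
top11 -0.165 [0, 0, 0, 0, 0, 0, 0, 0, 0, 0, 0, 0, 0, 0, 0, 0, 0, 0, 0, 0, 0, 0, 0, 7, 8, 3, 0, 0, 0]
top11 -0.145 [0, 0, 0, 9, 12, 10, 10, 0, 0, 0, 0, 0, 0, 0, 0, 0, 0, 0, 0, 0, 3, 10, 9, 8, 6, 2, 0, 0, 0]
top11 -0.13 [0, 0, 0, 13, 10, 10, 3, 0, 0, 0, 0, 0, 0, 0, 0, 0, 0, 0, 1, 13, 11, 10, 10, 8, 1, 0, 0, 0, 0]
top11 -0.1 [0, 0, 9, 11, 11, 6, 6, 10, 5, 0, 0, 0, 0, 0, 0, 2, 11, 11, 9, 6, 0, 0, 0, 0, 0, 0, 0, 0, 0]
top11 -0.07 [0, 5, 9, 10, 10, 0, 0, 0, 0, 0, 8, 12, 12, 13, 9, 6, 0, 0, 0, 0, 0, 0, 0, 0, 0, 0, 0, 0, 0]
29.25 [ 0.52095004 -0.33817876  0.21646148] [ 0.07536979 -0.11690027  0.81683976]
top0 -0.18 [0, 0, 0, 0, 0, 0, 0, 0, 0, 0, 0, 0, 0, 0, 0, 0, 0, 0, 0, 0, 0, 0, 0, 0, 1, 2, 0, 0, 0]
top0 -0.165 [0, 0, 0, 0, 0, 0, 0, 0, 0, 0, 0, 0, 0, 0, 0, 0, 0, 0, 0, 0, 0, 0, 0, 7, 8, 3, 0, 0, 0]
top0 -0.145 [0, 0, 0, 9, 13, 10, 10, 0, 0, 0, 0, 0, 0, 0, 0, 0, 0, 0, 0, 0, 4, 11, 7, 8, 6, 2, 0, 0, 0]
top0 -0.13 [0, 0, 0, 14, 10, 10, 3, 0, 0, 0, 0, 0, 0, 0, 0, 0, 0, 0, 3, 12, 11, 10, 10, 8, 1, 0, 0, 0, 0]
top0 -0.1 [0, 0, 6, 13, 11, 6, 7, 10, 4, 0, 0, 0, 0, 0, 0, 4, 11, 8, 10, 6, 0, 0, 0, 0, 0, 0, 0, 0, 0]
top0 -0.07 [0, 5, 10, 10, 10, 0, 0, 0, 0, 0, 8, 12, 12, 10, 11, 4, 0, 0, 0, 0, 0, 0, 0, 0, 0, 0, 0, 0, 0]
top11 hs top 184 [0.55986895 0.01955001 0.11294547] ((555.0432739257812, 18.303220748901367), (25.234804153442383, 39.86554718017578), 7.403550624847412)
```

```bash
python3 -c "
from rig import *
print(hand_in())"
```

```text
the job is handed in; nothing more can be done
None
```

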